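# Tip the counted pipe fittings into the bench drawer

## Task

The three steel pipe fittings in the scoop pan have been counted: lift the scoop off the scale by its handle and tip them gently out over its open edge into the open drawer, without touching them on the way, and set the empty scoop back level in the middle of the scale. Press or sweep down any fitting that stands above the drawer's rim, then push the drawer fully home without jamming a fitting under the cabinet's front rail. Leave everything else where it is.

Things in the scene. Friction and masses are not known exactly. Their poses are not given: they have to be found in the camera images.
- scoop: loose stainless scoop pan with a fixed bow handle, 210 mm (x) by 150 mm (y), sheet 4 mm, 0.32 kg empty; origin at the centre of its underside, z up. It has lips on three sides: the back (+x) lip and the rear half of the side lips are 40 mm high, the front half of the side lips 26 mm; the fourth edge (-x) is open and flat. It starts on the scale with the three fittings in it
- scoop_grip (a point): middle of the scoop's handle: a level straight black bar along the scoop's y, 150 mm long, 16 mm thick (x) and 24 mm high (z), flat-sided, its centre 100 mm above the underside and over the middle of the pan; below the bar the way is free (84 mm down to the pan's floor); a 18 mm wide upright carries either end, flush with the side lips. Axes as the scoop's
- scoop_edge (a point): middle of the scoop's open edge, at its underside, 105 mm from the scoop's centre towards its -x. Axes as the scoop's
- scale: fixed grey counting scale; origin on the table under the middle of its steel platform. The platform is 200 mm (x) by 185 mm (y), flat, its top 44 mm above the table; the low key panel, 32 mm high, lies on its +y side
- tee: loose steel pipe tee, three 21 mm tubes with 34 mm end flanges 6 mm thick; origin where the tube axes meet, run 84 mm long along y (42 mm either way), branch 42 mm along +x; lies flat 34 mm high; about 0.13 kg
- elbow: loose steel pipe elbow, two 21 mm tubes with 34 mm flanges and a 34 mm ball corner; origin at the corner, legs 50 mm along +x and +y; lies flat 34 mm high; about 0.13 kg
- valve: loose steel ball valve, 34 mm flanges; origin in the middle of its bore, 80 mm long along x (40 mm either way); on its +z side a flat lever, 86 mm long, 29 to 35 mm off the axis, from 13 mm behind the middle to 73 mm ahead of it along +x; the valve may lie on any side; about 0.14 kg
- cabinet: fixed low grey steel drawer unit, 232 mm wide (y), 310 mm deep, 116 mm high; origin on the table, x pointing into the cabinet: its face lies at x = +105 mm and its back at +415 mm; the drawer slides out towards -x
- rail: front rail of the cabinet above the drawer opening, its underside 89 mm above the table (7 mm above the drawer's rim); origin at the middle of its underside, 6 mm behind the cabinet's face
- drawer (a joint): how far the drawer is out, in m: 0 is fully home, 0.205 the stop; it starts about 0.18 to 0.20 out, runs along the cabinet's x, needs about 3 N to slide and stays where it is left
- drawer_floor (a point): on the floor of the drawer's empty front compartment, at the middle of its front edge (against the inside of the drawer's front panel), 15 mm above the table; from here the compartment reaches 165 mm along +x and 100 mm to either side in y (its middle lies 82 mm along +x), its side and rear walls 67 mm high (rim 82 mm above the table). Axes as the cabinet's
- drawer_front (a point): middle of the upper part of the outer face of the drawer's front panel, 93 mm above the table, on a label plate; the panel is 14 mm thick, 232 mm wide and reaches from 6 to 112 mm above the table. The compartment begins 14 mm behind it (+x). Below this point a steel cup pull, 90 mm wide, stands 20 mm out from the panel, 48 to 76 mm above the table. Axes as the cabinet's
- sample_jar: bystander: brown jar, 58 mm wide, 88 mm high; origin at its foot
- spanner: bystander: spanner, 190 mm long along x, lying on the table
- beaker: bystander: white cup, 80 mm wide, 95 mm high; origin at its foot
- tape: bystander: roll of grey tape lying flat, 104 mm wide, 48 mm high; origin at its underside
- carton: bystander: cardboard carton, 120 x 85 x 60 mm; origin at its underside
Mind the look-alikes: they are no part of the job. What is shaped like the tee but pink is not meant.

How it is judged:
By the outcome, as a careful person would: the job done as asked, in the order asked, and still so for the second after the job is handed in, with the robot touching nothing.
It also fails if it takes over 72 s, if anything falls off the work surface, if the arm or the gripper's body presses on something with over 40 N, if the wrist force passes 120 N, or if a joint passes its speed limit or range.

## Robot

A 6-joint arm with a two-finger parallel gripper is mounted at the origin on the work surface. World frame = base frame: x ahead of the robot, y to its left, z up, the work surface at z = 0. Lengths are in m, angles in rad, forces in N, time in s.
With the tool pointing down it reaches from about 0.375 to 0.9 m from the base axis. Payload 3.1 kg.
Tool frame: the origin (TCP) lies at the very end of the fingers, on their centre line; the grasp point (between the pads) lies 19 mm behind it (robot.hold_point_z is the z of the grasp point in the tool frame, in m); z points along the fingers, y is the direction in which the jaws open and shut (so a half turn about z gives the same grasp; the last joint's range is limited). The gripper opens to 87 mm and grips with 3 to 60 N. Pads are 19 mm wide; open, the fingers measure 117 mm over their backs; the gripper's body (75 mm by 190 mm) begins 51 mm behind the grasp point.
Start: joints at [1.105, 0.527, 1.433, -0, 1.181, -0.178], TCP at [0.177, 0.599, 0.223] pointing down, gripper open.
Joint ranges: [-3.08, 3.08], [-0.75, 2.2], [0.22, 2.44], [-1.43, 4.57], [0, 2.65], [-2.85, 2.85]. Speed limits (rad/s): [2.79, 2.79, 3.14, 3.14, 3.14, 3.14].

## Interface

Orientations are given as a unit quaternion [x, y, z, w].
In Python, from rig import robot, viewer, spotter gives the robot as it stands.
- The arm moves only by the shell command python3 -m crank 'ROWS' [FORCE]. ROWS is text: rows parted by semicolons, each of 7 numbers parted by spaces: the turn, a rotation vector about the tool's x, y, z in units of 5 degrees (1.0 is 5 degrees), then the shift along the tool's x, y, z in units of 40 mm (1.0 is 40 mm), then the gripper's target within -1 to 1 (shut at 1, half-way at 0, fully open at -1). A call has 1 to 5 rows; each row shifts and turns the pose as measured when the row begins, along the tool's axes as they then stand; what a row does not reach is not made up. A row lasts 1/8 s, in which the tool goes at most 62.5 mm and 10.7 degrees, less where a joint would pass 70% of its speed; a pose out of reach is approached as far as the arm can. A call is refused whole if a number of a shift passes 1 or a number of a turn 1, either way. A call with a gripper value outside its range is refused whole. The fingers move at their own pace and stop on an object; FORCE is the grip in N (left out, the last holds). Time passes only in rows, so rows that do not move let the fingers close. It gives the time, the measured TCP pose, the force and the opening at its end, in the units of the state.
- robot.get_obs(): the state, without advancing time (a new reading comes with each control period).
- viewer.camera(name): name is "side" or "top" or "wrist"; returns a dict with "img" (480x640x3 uint8, red, green, blue), "camera_matrix" (3x3 intrinsics, pixels), "xyz" and "attitude" of the camera in the world. Camera axes: x right, y down, z forward; pixel columns grow to the right and rows downward; lengths in m; the calibration is good to about 2 mm. A picture is of the moment at which its call begins. There is no depth.
- robot.hand_in(): hands the job in, once; it reports no verdict.
Trained networks look in a picture, given as the dict that the camera call returned (one of the last four; its "shot" number tells which), for a name from the list of things; names that differ only in an ending like _2 or _b are one class to them, and where a whole thing is asked for, a point or a joint stands for the part that bears it (a point fixed in the world has none). Each returns a list of dicts, best first, with "score" (0 to 1); they miss things now and then, are a little off and sometimes report something else, mostly with a low value. They report only what shows in the picture. A call takes as long as a camera call. They do not tell look-alikes from the thing itself.
- spotter.boxes_of(name, picture): "at" ([x, y, z] in m, in the coordinates of the camera as it stood for that picture, good to about 4 mm: the middle of the surface that is visible of it).
The state is a dict: "time": time; "q": joint angles; "joint_velocities": joint speeds; "joint_torque": joint torques, N m; "position": TCP position; "tool_rot": TCP orientation; "ft_force": force on the tool from outside, world axes, zero at the start; "moment": the same for the moment, N m; "grip_width": finger opening in m.
Only numpy, scipy, OpenCV 4.12 (cv2) and the standard library are available. Lean on these libraries where they do the work, as an engineer would, in place of code of your own. Each camera call takes 0.05 s, during which the arm holds its last target.

## Working session

There is one attempt and no reset: what is moved stays moved. The work goes in short steps, Python scripts to look and compute and a shell command to move; the robot and the scene stay as the last step left them, time stands still between calls to the robot, and variables do not carry over. Pictures are saved under pics/ and viewed, and the job is handed in when it is done.

```bash
mkdir -p pics; ls; cat > h.py <<'E'
import numpy as np, cv2
from rig import robot, viewer, spotter
from scipy.spatial.transform import Rotation as R
np.set_printoptions(precision=4,suppress=True)
def Rc(c):
    a=np.array(c["attitude"],float)
    return a if a.shape==(3,3) else R.from_quat(a).as_matrix()
def shot(n,f):
    c=viewer.camera(n); cv2.imwrite('pics/'+f,c["img"][:,:,::-1]); return c
def w(c,p): return Rc(c)@np.array(p)+np.array(c["xyz"])
def px(c,P):
    p=Rc(c).T@(np.array(P)-np.array(c["xyz"])); q=np.array(c["camera_matrix"])@p; return q[:2]/q[2]
def ray(c,u,v,z):
    d=Rc(c)@np.linalg.inv(np.array(c["camera_matrix"]))@np.array([u,v,1.]); o=np.array(c["xyz"])
    return o+d*(z-o[2])/d[2]
E
python3 - <<'E'
from h import *
print(robot.get_obs(), robot.hold_point_z)
c=shot('top','t0.png'); print(c['xyz'],c['attitude'])
for n in ['scoop','scoop_grip','scoop_edge','scale','tee','elbow','valve','cabinet','rail','drawer','drawer_floor','drawer_front','sample_jar','spanner','beaker','tape','carton']:
    for r in spotter.boxes_of(n,c)[:3]: print(n,r['score'],w(c,r['at']),px(c,w(c,r['at'])),{k:v for k,v in r.items() if k not in('score','at')})
c=shot('side','s0.png');print(c['xyz'],c['attitude'])
E
```

```text
pics
{'time': 0.0, 'q': array([ 1.1045,  0.5285,  1.4339, -0.    ,  1.1814, -0.1785]), 'joint_velocities': array([-0.0008,  0.0009, -0.0008,  0.0005,  0.0005,  0.0016]), 'joint_torque': array([  0.0012, -44.0024, -17.6598,   0.0634,   0.0581,  -0.0002]), 'position': array([0.177 , 0.5986, 0.2216]), 'tool_rot': array([ 0.1434,  0.9897, -0.0011, -0.0003]), 'ft_force': array([-0.3439,  0.0836,  0.2547]), 'moment': array([-0.0394, -0.0152,  0.0448]), 'grip_width': 0.08698940551012639} -0.0187
[0.3336 0.0092 1.8065] [ 0.7132 -0.6996  0.0333 -0.0291]
scoop 0.8 [ 0.4864 -0.2943  0.0483] [411.5809 240.7678] {}
scoop_grip 0.88 [ 0.4815 -0.2943  0.0519] [411.7665 242.2386] {}
scoop_edge 0.61 [ 0.4826 -0.2954  0.0487] [411.941  241.9765] {}
scale 0.85 [ 0.4757 -0.1917  0.0338] [378.4551 243.87  ] {}
scale 0.43 [ 0.4805 -0.2929  0.0515] [411.3049 242.5562] {}
tee 0.74 [ 0.2736 -0.312   0.0268] [415.7198 308.6979] {}
tee 0.71 [ 0.4372 -0.2787  0.0796] [408.2196 255.7028] {}
elbow 0.68 [ 0.5314 -0.3198  0.0784] [421.5146 225.6568] {}
elbow 0.49 [0.5502 0.2801 0.0152] [231.2297 218.3585] {}
valve 0
[... 577 characters left out ...]
.0181] [231.1208 218.358 ] {}
drawer_front 0.41 [ 0.3893 -0.0136  0.0858] [322.0493 269.5651] {}
sample_jar 0.7 [ 0.3904 -0.0105  0.0877] [321.0406 269.1407] {}
sample_jar 0.35 [ 0.4718 -0.1932  0.0364] [378.9958 245.0481] {}
spanner 0.85 [0.407  0.5257 0.0083] [153.278  261.5736] {}
spanner 0.27 [ 0.5384 -0.2326  0.0837] [393.6904 222.6782] {}
beaker 0.76 [ 0.5433 -0.5287  0.0506] [485.9822 224.1859] {}
beaker 0.34 [0.5786 0.5097 0.063 ] [155.8522 206.0465] {}
tape 0.68 [ 0.4125 -0.5027  0.0469] [477.6706 265.5438] {}
carton 0.96 [0.5787 0.5103 0.0648] [155.4937 205.9177] {}
carton 0.47 [0.5594 0.2826 0.0159] [230.4873 215.4953] {}
[ 0.1666 -0.8448  1.1063] [ 0.914  -0.1865  0.065  -0.3545]
```

```bash
python3 - <<'E'
import cv2
a=cv2.imread('pics/t0.png')
b=cv2.resize(a[170:330,340:500],None,fx=5,fy=5,interpolation=cv2.INTER_CUBIC)[:600];cv2.imwrite('pics/t0s.png',cv2.resize(a[180:330,340:530],None,fx=4,fy=4,interpolation=cv2.INTER_CUBIC))
cv2.imwrite('pics/t0d.png',cv2.resize(a[110:260,150:320],None,fx=4,fy=4,interpolation=cv2.INTER_CUBIC))
E
```

```text
(no output)
```

View pics/t0.png

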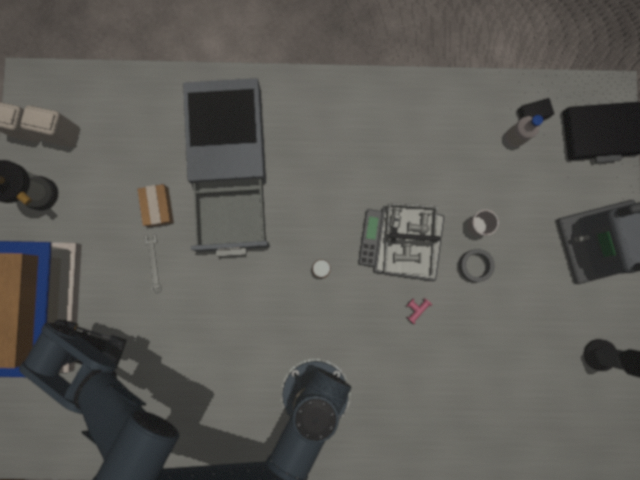

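View pics/s0.png

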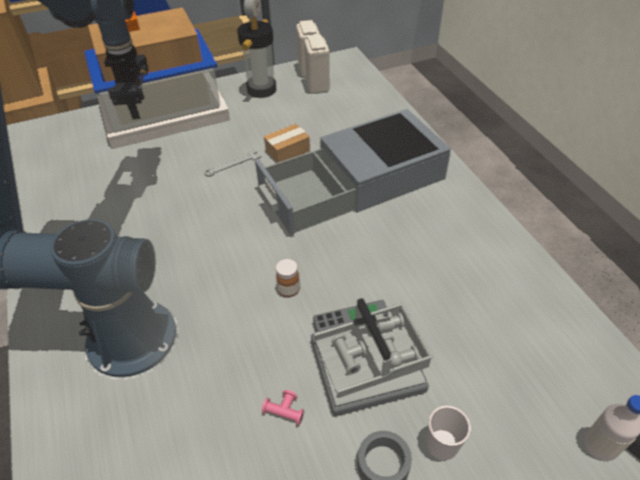

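View pics/t0s.png

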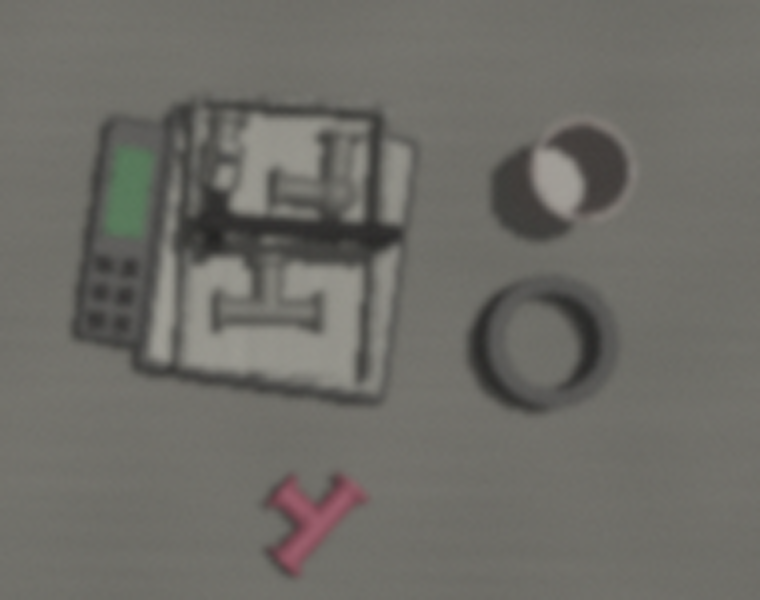

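View pics/t0d.png

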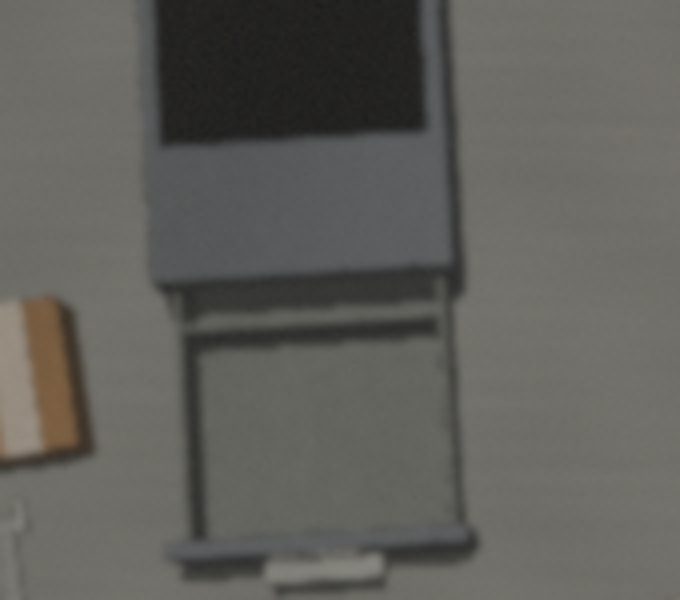

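The top view shows the scale at (410,242) with the scoop on it: open edge at the bottom, towards the robot, with the tee, elbow and valve inside. The drawer is at (231,217). There are two tee candidates, the grey one at (408,256) in the pan and the pink one at (416,309) on the table. Only the grey one fits, and the pink one stays where it is. Next I'll write a planner and get the wrist camera over the drawer.

```bash
cat >> h.py <<'E'
def down(yaw):  # tool z down, tool y at world yaw
    y=np.array([np.cos(yaw),np.sin(yaw),0]); z=np.array([0,0,-1.]); return R.from_matrix(np.c_[np.cross(y,z),y,z])
def plan(P,Q,g,vmax=0.95,wmax=0.95,show=True):
    o=robot.get_obs(); p=np.array(o['position']); q=R.from_quat(o['tool_rot'])
    P=np.array(P); rv=(q.inv()*Q).as_rotvec()
    # rows: rotvec (tool) constant, shift in tool axes at row start
    n=1
    while True:
        dr=rv/n; ok=np.all(abs(np.degrees(dr)/5)<=wmax); rows=[]
        qq=q; st=(P-p)/n
        for i in range(n):
            s=qq.inv().apply(st)/0.04; ok&=np.all(abs(s)<=vmax); rows.append(np.r_[np.degrees(dr)/5,s]); qq=qq*R.from_rotvec(dr)
        if ok: break
        n+=1
    if show:
        for i in range(0,n,5): print('; '.join(' '.join('%g'%round(x,2) for x in r)+' %g'%g for r in rows[i:i+5]))
def st():
    o=robot.get_obs(); m=R.from_quat(o['tool_rot']).as_matrix()
    print('t%.2f'%o['time'],'p',o['position'],'y',m[:,1],'z',m[:,2],'q',o['q'],'F',o['ft_force'],'w%.4f'%o['grip_width'])
E
python3 - <<'E'
from h import *
plan([0.42,0.28,0.42],down(0),-1)
c=shot('wrist','w0.png');print(c['xyz'],c['attitude'],Rc(c))
E
```

```text
0 -0 0.92 -0.51 -0.37 -0.31 -1; 0 -0 0.92 -0.53 -0.33 -0.31 -1; 0 -0 0.92 -0.56 -0.29 -0.31 -1; 0 -0 0.92 -0.58 -0.24 -0.31 -1; 0 -0 0.92 -0.6 -0.19 -0.31 -1
0 -0 0.92 -0.61 -0.14 -0.31 -1; 0 -0 0.92 -0.62 -0.09 -0.31 -1; 0 -0 0.92 -0.63 -0.04 -0.31 -1; 0 -0 0.92 -0.63 0.01 -0.31 -1; 0 -0 0.92 -0.62 0.06 -0.31 -1
0 -0 0.92 -0.62 0.11 -0.31 -1; 0 -0 0.92 -0.61 0.15 -0.31 -1; 0 -0 0.92 -0.59 0.2 -0.31 -1; 0 -0 0.92 -0.57 0.25 -0.31 -1; 0 -0 0.92 -0.55 0.29 -0.31 -1
0 -0 0.92 -0.53 0.34 -0.31 -1
[0.1138 0.6182 0.3847] [0.7954 0.5935 0.0735 0.0987] [[ 0.2848  0.9296  0.2341]
 [ 0.9586 -0.2762 -0.0697]
 [-0.0001  0.2442 -0.9697]]
```

View pics/w0.png

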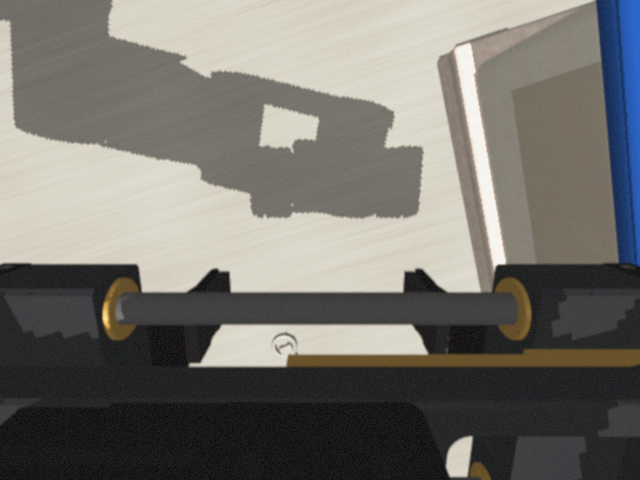

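The wrist view only shows its upper half (rows 0-260), the rest being the gripper. The useful side is tool +x, so I'll stand to the right of the drawer.

```bash
python3 - <<'E'
from h import *
c=viewer.camera('wrist');print(c['camera_matrix'])
plan([0.48,0.17,0.42],down(0),-1)
E
```

```text
[[343.1975   0.     316.5281]
 [  0.     343.1975 240.1639]
 [  0.       0.       1.    ]]
-0 0 0.92 -0.64 -0.51 -0.31 -1; -0 0 0.92 -0.68 -0.46 -0.31 -1; -0 0 0.92 -0.72 -0.4 -0.31 -1; -0 0 0.92 -0.75 -0.34 -0.31 -1; -0 0 0.92 -0.77 -0.28 -0.31 -1
-0 0 0.92 -0.79 -0.22 -0.31 -1; -0 0 0.92 -0.81 -0.15 -0.31 -1; -0 0 0.92 -0.82 -0.09 -0.31 -1; -0 0 0.92 -0.82 -0.02 -0.31 -1; -0 0 0.92 -0.82 0.04 -0.31 -1
-0 0 0.92 -0.81 0.11 -0.31 -1; -0 0 0.92 -0.8 0.17 -0.31 -1; -0 0 0.92 -0.79 0.24 -0.31 -1; -0 0 0.92 -0.76 0.3 -0.31 -1; -0 0 0.92 -0.74 0.36 -0.31 -1
-0 0 0.92 -0.71 0.42 -0.31 -1
```

```bash
python3 -m crank '0 0 0.92 -0.64 -0.51 -0.31 -1; 0 0 0.92 -0.68 -0.46 -0.31 -1; 0 0 0.92 -0.72 -0.4 -0.31 -1; 0 0 0.92 -0.75 -0.34 -0.31 -1; 0 0 0.92 -0.77 -0.28 -0.31 -1'
python3 -m crank '0 0 0.92 -0.79 -0.22 -0.31 -1; 0 0 0.92 -0.81 -0.15 -0.31 -1; 0 0 0.92 -0.82 -0.09 -0.31 -1; 0 0 0.92 -0.82 -0.02 -0.31 -1; 0 0 0.92 -0.82 0.04 -0.31 -1'
python3 -m crank '0 0 0.92 -0.81 0.11 -0.31 -1; 0 0 0.92 -0.8 0.17 -0.31 -1; 0 0 0.92 -0.79 0.24 -0.31 -1; 0 0 0.92 -0.76 0.3 -0.31 -1; 0 0 0.92 -0.74 0.36 -0.31 -1'
python3 - <<'E'
from h import *
st(); plan([0.48,0.17,0.42],down(0),-1)
E
```

```text
time: 1.68
position: [0.2723, 0.4622, 0.285]
tool_rot: [0.342, 0.94, -0.001, -0.0]
ft_force: [1.2, 0.2, -1.1]
grip_width: 0.0871
time: 2.3
position: [0.3677, 0.3217, 0.3499]
tool_rot: [0.528, 0.849, 0.0, 0.001]
ft_force: [0.3, 0.2, 1.1]
grip_width: 0.0871
time: 2.92
position: [0.4603, 0.18, 0.415]
tool_rot: [0.692, 0.722, 0.002, 0.001]
ft_force: [0.7, 0.9, 0.5]
grip_width: 0.0872
t2.92 p [0.4603 0.18   0.415 ] y [0.9991 0.0431 0.0034] z [ 0.0034  0.0011 -1.    ] q [0.1459 0.1626 1.4594 0.0006 1.516  0.1027] F [0.734  0.9016 0.546 ] w0.0872
0.04 -0.01 0.49 -0.27 0.48 -0.12 -1
```

```bash
python3 -m crank '0 0 0.49 -0.27 0.48 -0.12 -1; 0 0 0 0 0 0 -1'
python3 - <<'E'
from h import *
st()
c=shot('wrist','w1.png'); import pickle; pickle.dump(c,open('w1.pkl','wb'))
for n in ['drawer_floor','drawer_front','rail']:
    for r in spotter.boxes_of(n,c)[:2]: print(n,r['score'],w(c,r['at']),px(c,w(c,r['at'])))
E
```

```text
time: 3.18
position: [0.4817, 0.1678, 0.4211]
tool_rot: [0.709, 0.705, 0.002, 0.002]
ft_force: [0.0, 0.1, 0.0]
grip_width: 0.0872
t3.17 p [0.4817 0.1678 0.4211] y [ 1.     -0.0047  0.0059] z [ 0.0059  0.0011 -1.    ] q [0.1156 0.1846 1.4159 0.0004 1.5351 0.1203] F [0.0277 0.0843 0.0127] w0.0872
drawer_floor 0.69 [0.557  0.2926 0.0136] [362.1902 115.5328]
drawer_front 0.7 [0.5594 0.2912 0.0141] [363.7998 116.4421]
rail 0.89 [0.662  0.2917 0.096 ] [448.8947 109.0665]
```

View pics/w1.png

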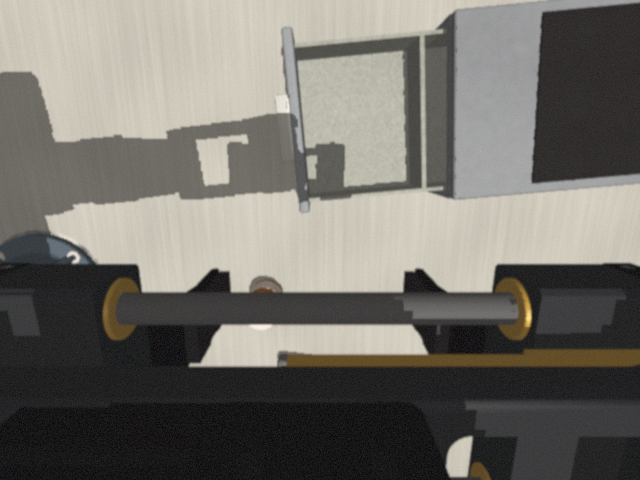

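```bash
python3 - <<'E'
import cv2
a=cv2.imread('pics/w1.png')
cv2.imwrite('pics/w1c.png',cv2.resize(a[0:225,265:565],None,fx=2.6,fy=2.6,interpolation=cv2.INTER_CUBIC))
E
```

```text
(no output)
```

View pics/w1c.png

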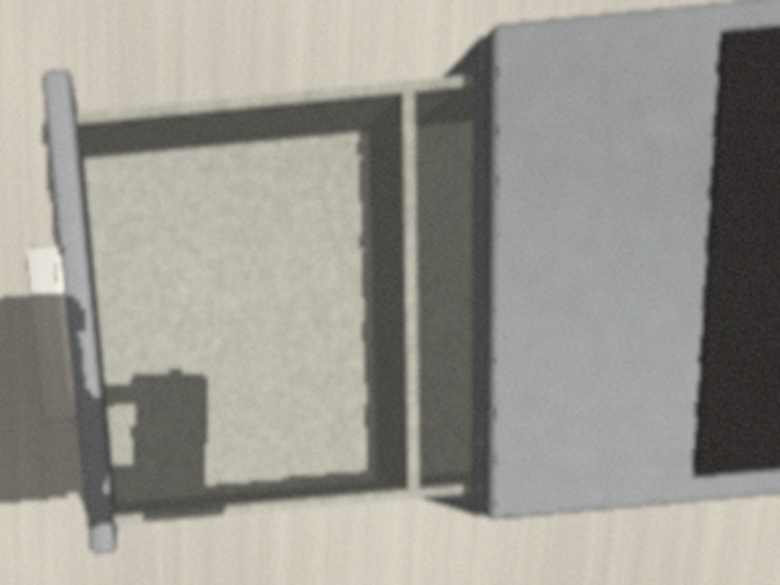

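```bash
python3 - <<'E'
from h import *; import pickle
c=pickle.load(open('w1.pkl','rb'))
def g(u,v,z): return ray(c,265+u/2.6,v/2.6,z)
A=dict(panOL=(44,74,.112),panOR=(90,551,.112),panIL=(70,71,.112),panIR=(116,547,.112),cabL=(497,30,.116),cabR=(490,514,.116),rwL=(403,92,.082),rwR=(407,490,.082))
P={k:g(*v) for k,v in A.items()}
for k in P: print(k,P[k])
for a,b in [('panOL','panOR'),('panIL','panIR'),('cabL','cabR'),('rwL','rwR')]:
    d=P[a]-P[b]; print(a,np.hypot(*d[:2]),'yaw',np.degrees(np.arctan2(-d[0],d[1])),(P[a]+P[b])/2)
E
```

```text
panOL [0.4427 0.3838 0.112 ]
panOR [0.4603 0.1566 0.112 ]
panIL [0.4549 0.3851 0.112 ]
panIR [0.4742 0.1587 0.112 ]
cabL [0.6536 0.4001 0.116 ]
cabR [0.6708 0.1754 0.116 ]
rwL [0.6211 0.3846 0.082 ]
rwR [0.6368 0.1849 0.082 ]
panOL 0.22792193924001716 yaw 4.4430302570943425 [0.4515 0.2702 0.112 ]
panIL 0.22721847424033487 yaw 4.862813064156521 [0.4646 0.2719 0.112 ]
cabL 0.2253036673039968 yaw 4.383423465707543 [0.6622 0.2877 0.116 ]
rwL 0.20034820506167042 yaw 4.496690581469354 [0.629  0.2848 0.082 ]
```

```bash
python3 -m crank '0 0 0 -0.98 0 0 -1; 0 0 0 -0.98 0 0 -1; 0 0 0 -0.98 0 0 -1; 0 0 0 -0.98 0 0 -1; 0 0 0 -0.98 0 0 -1' | tail -4 | head -1
python3 -m crank '0 0 0 -0.98 0 0 -1; 0 0 0 -0.98 0 0 -1; 0 0 0 -0.98 0 0 -1; 0 0 0 -0.98 0 0 -1; 0 0 0 -0.98 0 0 -1' | tail -4 | head -1
python3 -m crank '0 0 0 -0.98 0 0 -1; 0 0 0 -0.98 0 0 -1; 0 0 0 -0.98 0 0.2 -1; 0 0 0 -0.4 0 0 -1; 0 0 0 0 0 0 -1' 
python3 - <<'E'
from h import *
st()
c=shot('wrist','w2.png'); import pickle,cv2; pickle.dump(c,open('w2.pkl','wb'))
cv2.imwrite('pics/w2c.png',cv2.resize(c['img'][0:265,150:510,::-1],None,fx=2.2,fy=2.2,interpolation=cv2.INTER_CUBIC))
E
```

```text
position: [0.4763, -0.0246, 0.4191]
position: [0.4774, -0.2205, 0.4177]
time: 5.25
position: [0.481, -0.354, 0.4073]
tool_rot: [0.697, 0.717, 0.003, -0.004]
ft_force: [-0.6, 0.6, 0.0]
grip_width: 0.0871
t5.25 p [ 0.481  -0.354   0.4073] y [ 0.9996  0.0296 -0.0017] z [-0.002   0.0103 -0.9999] q [-0.8243  0.3431  1.2306  0.0056  1.5769 -0.8539] F [-0.637   0.6474  0.005 ] w0.0871
```

View pics/w2c.png

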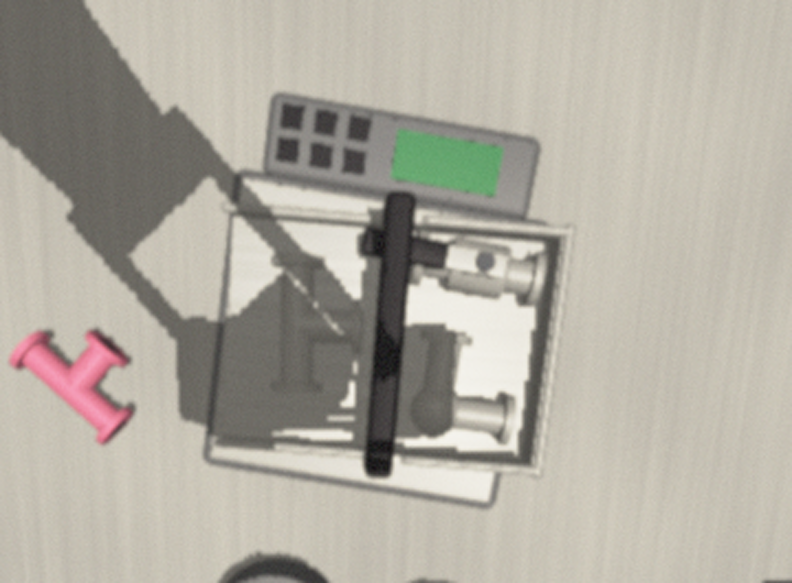

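```bash
python3 - <<'E'
from h import *; import pickle
c=pickle.load(open('w2.pkl','rb'))
def g(u,v,z): return ray(c,150+u/2.2,v/2.2,z)
A=dict(barL=(400,193,.156),barR=(378,475,.156),backL=(572,228,.084),backR=(540,472,.084),frL=(230,210,.055),frR=(213,437,.05),
 sc1=(240,172,.044),sc2=(207,460,.044),sc3=(492,505,.044))
P={k:g(*v) for k,v in A.items()}
for k in P: print(k,P[k])
for a,b in [('barL','barR'),('backL','backR'),('frL','frR'),('sc1','sc2'),('sc3','sc2'),('sc3','sc1')]:
    d=P[a]-P[b]; print(a,b,np.hypot(*d[:2]),'yaw',np.degrees(np.arctan2(-d[0],d[1])),(P[a]+P[b])/2)
E
```

```text
barL [ 0.4938 -0.2127  0.156 ]
barR [ 0.4873 -0.3582  0.156 ]
backL [ 0.601 -0.216  0.084]
backR [ 0.594  -0.3652  0.084 ]
frL [ 0.3895 -0.2071  0.055 ]
frR [ 0.375  -0.3526  0.05  ]
sc1 [ 0.3944 -0.1822  0.044 ]
sc2 [ 0.3693 -0.3696  0.044 ]
sc3 [ 0.5713 -0.3961  0.044 ]
barL barR 0.14573256801206436 yaw -2.5690613935745907 [ 0.4906 -0.2854  0.156 ]
backL backR 0.1493972337226715 yaw -2.7161360166070634 [ 0.5975 -0.2906  0.084 ]
frL frR 0.14632032041031878 yaw -5.706176059134177 [ 0.3823 -0.2798  0.0525]
sc1 sc2 0.18905884651088703 yaw -7.626801504917752 [ 0.3818 -0.2759  0.044 ]
sc3 sc2 0.20368931008731153 yaw -97.45822172416338 [ 0.4703 -0.3829  0.044 ]
sc3 sc1 0.2774995014898867 yaw -140.40286313855964 [ 0.4828 -0.2892  0.044 ]
```

```bash
python3 - <<'E'
import numpy as np
D=[(.5285,1.4339,.6242,.2216),(.1846,1.4159,.5101,.4211),(.3431,1.2306,.5971,.4073)]
A=[];b=[]
for q2,q3,r,z in D:
    A.append([np.sin(q2),np.sin(q2+q3),1,0]);b.append(r)
    A.append([np.cos(q2),np.cos(q2+q3),0,1]);b.append(z)
print(np.linalg.lstsq(np.array(A),np.array(b),rcond=None))
for i in (0,1):
  print(np.linalg.lstsq(np.array(A)[:,:],np.array(b),rcond=None)[0])
A3=np.array(A)[:,[0,1,3]];print(np.linalg.lstsq(A3,np.array(b),rcond=None))
E
```

```text
(array([ 0.45072803,  0.40923997,  0.02440231, -0.01240771]), array([0.00023037]), np.int32(4), array([2.56607129, 2.31065667, 0.21674045, 0.17078495]))
[ 0.45072803  0.40923997  0.02440231 -0.01240771]
[ 0.45072803  0.40923997  0.02440231 -0.01240771]
(array([ 0.45905948,  0.43062732, -0.0171978 ]), array([0.0002826]), np.int32(3), array([2.40758568, 1.78148189, 0.17278165]))
```

```bash
cat > ik.py <<'E'
import numpy as np
from scipy.spatial.transform import Rotation as R
from scipy.optimize import least_squares
L1,L2=.455,.42
def fk(q,T,h):
    # base yaw q1; forearm dir angle q2+q3 from up; roll q4 ; bend q5; roll q6
    B=R.from_euler('z',q[0])
    M=B*R.from_euler('y',q[1]+q[2])*R.from_euler('z',q[3])*R.from_euler('y',q[4])*R.from_euler('z',q[5])
    e=B.apply([L1*np.sin(q[1])+L2*np.sin(q[1]+q[2]),0,h+L1*np.cos(q[1])+L2*np.cos(q[1]+q[2])])
    return e+T*M.apply([0,0,1]), M
def ik(P,Q,T,h,q0):
    def f(q):
        p,M=fk(q,T,h); return np.r_[(p-P)*5,(M.inv()*Q).as_rotvec()]
    s=least_squares(f,q0); return s.x,np.abs(s.fun).max()
E
python3 - <<'E'
from ik import *
np.set_printoptions(precision=2,suppress=True)
# tool conv check: at start
for T in (.26,.32):
  h=T-.015
  p,M=fk([1.1045,.5285,1.4339,0,1.1814,-.1785],T,h); print(p,M.as_matrix()[:,1])
  off=M  # compare
E
```

```text
[0.28 0.55 0.22] [-0.96  0.28  0.  ]
[0.28 0.55 0.22] [-0.96  0.28  0.  ]
```

```bash
cat > ik.py <<'E'
import numpy as np
from scipy.spatial.transform import Rotation as R
from scipy.optimize import least_squares
D=[(.5285,1.4339,.6242,.2216),(.1846,1.4159,.5101,.4211),(.3431,1.2306,.5971,.4073)]
A=[];b=[]
for q2,q3,r,z in D:
    A.append([np.sin(q2),np.sin(q2+q3),0]);b.append(np.sqrt(r*r-.1115**2))
    A.append([np.cos(q2),np.cos(q2+q3),1]);b.append(z)
s=np.linalg.lstsq(np.array(A),np.array(b),rcond=None); L1,L2,hT=s[0]
def fk(q,T):
    h=hT+T
    B=R.from_euler('z',q[0])
    M=B*R.from_euler('y',q[1]+q[2])*R.from_euler('z',q[3])*R.from_euler('y',q[4])*R.from_euler('z',q[5]+np.pi/2)
    e=B.apply([L1*np.sin(q[1])+L2*np.sin(q[1]+q[2]),.1115,h+L1*np.cos(q[1])+L2*np.cos(q[1]+q[2])])
    return e+T*M.apply([0,0,1]), M
def ik(P,Q,T,q0):
    def f(q):
        p,M=fk(q,T); return np.r_[(p-P)*5,(M.inv()*Q).as_rotvec()]
    s=least_squares(f,q0); return s.x,np.abs(s.fun).max()
if __name__=='__main__':
    print(s)
    np.set_printoptions(precision=2,suppress=True)
    print(fk([1.1045,.5285,1.4339,0,1.1814,-.1785],.3)[0])
    def down(yaw):
        y=np.array([np.cos(yaw),np.sin(yaw),0]); z=np.array([0,0,-1.]); return R.from_matrix(np.c_[np.cross(y,z),y,z])
    for T in (.22,.3):
      for yaw in (4.5,30,60,94.5,-85.5,184.5,150):
        y=np.radians(yaw); q=np.array([0.3,.4,1.6,0,1.1,.3-y]); print('T',T,'scoop yaw',yaw)
        q[5]=(q[5]+np.pi)%(2*np.pi)-np.pi
        for th in (0,15,30,40,50):
            Q=R.from_rotvec(np.radians(-th)*np.array([-np.sin(y),np.cos(y),0]))*down(y)
            c,sn=np.cos(np.radians(th)),np.sin(np.radians(th))
            ux=np.array([np.cos(y),np.sin(y),0]); uz=np.array([0,0,1])
            rel=ux*(-.105*c+.1*sn)+uz*(-.105*sn-.1*c)
            edge=np.array([.55,.278,.10])-0.03*(-ux)
            P=edge-rel+.019*Q.apply([0,0,1])
            q,e=ik(P,Q,T,q); print(th,q,'%.3f'%e)
E
python3 ik.py
```

```text
(array([ 0.46156149,  0.418857  , -0.02114863]), array([0.00026203]), np.int32(3), array([2.40758568, 1.78148189, 0.17278165]))
[0.18 0.6  0.22]
T 0.22 scoop yaw 4.5
0 [ 0.25  0.8   1.05 -0.    1.29  0.17] 0.000
15 [ 0.27  0.62  1.33 -0.06  0.93  0.22] 0.000
30 [ 0.3   0.47  1.59 -0.2   0.58  0.36] 0.000
40 [ 0.32  0.39  1.75 -0.46  0.35  0.63] 0.000
50 [ 0.34  0.34  1.9  -1.35  0.21  1.52] 0.000
T 0.22 scoop yaw 30
0 [ 0.33  0.82  1.01  0.    1.3  -0.19] 0.000
15 [ 0.31  0.63  1.32  0.07  0.94 -0.25] 0.000
30 [ 0.27  0.47  1.6   0.23  0.58 -0.41] 0.000
40 [ 0.25  0.38  1.77  0.52  0.36 -0.71] 0.000
50 [ 0.22  0.32  1.93  1.4   0.23 -1.59] 0.000
T 0.22 scoop yaw 60
0 [ 0.42  0.78  1.09  0.    1.27 -0.63] 0.000
15 [ 0.34  0.61  1.35  0.2   0.99 -0.8 ] 0.000
30 [ 0.25  0.47  1.58  0.54  0.77 -1.13] 0.000
40 [ 0.18  0.41  1.73  0.86  0.71 -1.46] 0.000
50 [ 0.1   0.37  1.86  1.21  0.72 -1.83] 0.000
T 0.22 scoop yaw 94.5
0 [ 0.49  0.66  1.31  0.    1.17 -1.16] 0.000
15 [ 0.37  0.56  1.43  0.28  1.09 -1.4 ] 0.000
30 [ 0.24  0.5   1.54  0.59  1.09 -1.69] 0.000
40 [ 0.15  0.49  1.61  0.78  1
[... 1913 characters left out ...]
00
15 [ 0.23  0.5   1.54 -0.28  1.16  1.85] 0.000
30 [ 0.39  0.59  1.42 -0.51  1.34  2.06] 0.000
40 [ 0.49  0.68  1.33 -0.63  1.48  2.15] 0.000
50 [ 0.57  0.78  1.23 -0.74  1.62  2.22] 0.000
T 0.3 scoop yaw 184.5
0 [ 0.34  0.3   1.88  0.    0.96 -2.88] 0.000
15 [ 0.3   0.46  1.6   0.06  1.34 -2.94] 0.000
30 [ 0.26  0.66  1.3   0.09  1.7  -2.97] 0.000
40 [ 0.25  0.82  1.08  0.12  1.93 -2.97] 0.000
50 [ 0.24  0.99  0.83  0.15  2.18 -2.96] 0.000
T 0.3 scoop yaw 150
0 [ 0.47  0.42  1.71  0.    1.02 -2.15] 0.000
15 [ 0.33  0.49  1.56  0.2   1.28 -2.37] 0.000
30 [ 0.21  0.61  1.38  0.34  1.55 -2.49] 0.000
40 [ 0.15  0.72  1.25  0.42  1.73 -2.53] 0.000
50 [ 0.1   0.84  1.12  0.49  1.91 -2.54] 0.000
```

```bash
python3 - <<'E'
from ik import *
np.set_printoptions(precision=2,suppress=True)
def down(yaw):
    y=np.array([np.cos(yaw),np.sin(yaw),0]); z=np.array([0,0,-1.]); return R.from_matrix(np.c_[np.cross(y,z),y,z])
T=.28
for yaw in (-3,-10,-20):
        y=np.radians(yaw); q=np.array([0.3,.4,1.6,0,1.1,.3-y]); print('scoop yaw',yaw)
        for th in (0,20,30,35,40,45,50):
            Q=R.from_rotvec(np.radians(-th)*np.array([-np.sin(y),np.cos(y),0]))*down(y)
            c,sn=np.cos(np.radians(th)),np.sin(np.radians(th))
            ux=np.array([np.cos(y),np.sin(y),0]); uz=np.array([0,0,1])
            rel=ux*(-.105*c+.1*sn)+uz*(-.105*sn-.1*c)
            P=np.array([.55,.278,.06])-rel+.019*Q.apply([0,0,1])
            q,e=ik(P,Q,T,q); print(th,q,P,'%.3f'%e)
E
```

```text
scoop yaw -3
0 [ 0.24  0.76  1.23 -0.    1.15  0.29] [0.65 0.27 0.14] 0.000
20 [ 0.3   0.52  1.61 -0.19  0.69  0.48] [0.62 0.27 0.17] 0.000
30 [ 0.34  0.43  1.78 -0.44  0.47  0.74] [0.6  0.28 0.18] 0.000
35 [ 0.37  0.4   1.86 -0.67  0.39  0.98] [0.59 0.28 0.19] 0.000
40 [ 0.39  0.38  1.94 -1.02  0.33  1.35] [0.58 0.28 0.19] 0.000
45 [ 0.42  0.36  2.01 -1.45  0.33  1.79] [0.57 0.28 0.19] 0.000
50 [ 0.45  0.36  2.08 -1.82  0.39  2.18] [0.56 0.28 0.19] 0.000
scoop yaw -10
0 [ 0.22  0.75  1.26 -0.    1.14  0.39] [0.65 0.26 0.14] 0.000
20 [ 0.3   0.53  1.61 -0.24  0.71  0.64] [0.62 0.27 0.17] 0.000
30 [ 0.36  0.45  1.76 -0.53  0.53  0.94] [0.6  0.27 0.18] 0.000
35 [ 0.39  0.42  1.84 -0.75  0.47  1.18] [0.59 0.27 0.19] 0.000
40 [ 0.43  0.4   1.9  -1.04  0.44  1.48] [0.58 0.27 0.19] 0.000
45 [ 0.46  0.39  1.97 -1.34  0.45  1.8 ] [0.57 0.28 0.19] 0.000
50 [ 0.5   0.39  2.03 -1.62  0.5   2.1 ] [0.56 0.28 0.19] 0.000
scoop yaw -20
0 [ 0.2   0.73  1.3  -0.    1.12  0.54] [0.65 0.24 0.14] 0.000
20 [ 0.31  0.53  1.6  -0.31  0.76  0.86] [0.62 0.25 0.17] 0.000
30 [ 0.38  0.47  1.73 -0.61  0.63  1.17] [0.6  0.26 0.18] 0.000
35 [ 0.42  0.45  1.79 -0.8   0.59  1.38] [0.59 0.26 0.19] 0.000
40 [ 0.47  0.44  1.85 -1.01  0.58  1.61] [0.58 0.27 0.19] 0.000
45 [ 0.51  0.43  1.9  -1.22  0.61  1.84] [0.57 0.27 0.19] 0.000
50 [ 0.55  0.44  1.94 -1.41  0.65  2.05] [0.56 0.28 0.19] 0.000
```

The scoop's bar centre is at about (0.491,-0.286) with yaw -2.7°. The scale centre is at (0.483,-0.289) with yaw -7.5°. Now I'll descend on the handle.

```bash
python3 - <<'E'
from h import *
plan([0.491,-0.2855,0.19],down(np.radians(-2.7)),-1)
E
```

```text
-0 -0.02 0.15 0.27 0.05 0.91 -1; -0 -0.02 0.15 0.27 0.05 0.91 -1; -0 -0.02 0.15 0.28 0.04 0.91 -1; -0 -0.02 0.15 0.28 0.04 0.91 -1; -0 -0.02 0.15 0.28 0.04 0.91 -1
-0 -0.02 0.15 0.28 0.03 0.91 -1
```

```bash
python3 -m crank '0 -0.02 0.15 0.27 0.05 0.91 -1; 0 -0.02 0.15 0.27 0.05 0.91 -1; 0 -0.02 0.15 0.28 0.04 0.91 -1; 0 -0.02 0.15 0.28 0.04 0.91 -1; 0 -0.02 0.15 0.28 0.04 0.91 -1' >/dev/null
python3 -m crank '0 -0.02 0.15 0.28 0.03 0.91 -1; 0 0 0 0 0 0 -1' >/dev/null
python3 - <<'E'
from h import *
st(); plan([0.491,-0.2855,0.125],down(np.radians(-2.7)),-1)
shot('wrist','w3.png')
E
```

```text
t6.17 p [ 0.494  -0.2713  0.1905] y [ 0.9993 -0.0378  0.0052] z [ 0.0051 -0.0022 -1.    ] q [-0.7014  0.4832  1.6265  0.0019  1.0265 -0.6646] F [-0.0431  0.5607  0.8854] w0.0869
0.03 0.01 0.05 -0.18 -0.03 0.82 -1; 0.03 0.01 0.05 -0.18 -0.03 0.82 -1
```

View pics/w3.png

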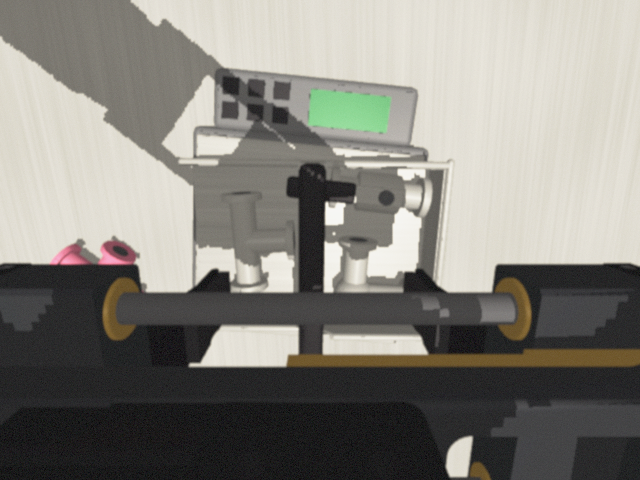

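The bar at column 313 lies between the fingers (230-410) and is parallel to the pads, so I'll go down and grip.

```bash
python3 -m crank '0 0 0.05 -0.18 -0.03 0.82 -1; 0 0 0.05 -0.18 -0.03 0.82 -1; 0 0 0 0 0 0 -1' |head -2
python3 -m crank '0 0 0 0 0 0 0.5; 0 0 0 0 0 0 1; 0 0 0 0 0 0 1; 0 0 0 0 0 0 1; 0 0 0 0 0 0 1' 60
python3 -c "
from h import *
st()"
```

```text
time: 6.6
position: [0.4986, -0.2915, 0.1338]
time: 7.22
position: [0.5019, -0.2935, 0.1407]
tool_rot: [0.722, 0.691, 0.003, 0.019]
ft_force: [-0.6, -0.4, -0.9]
grip_width: 0.0449
t7.22 p [ 0.5019 -0.2935  0.1407] y [ 0.9986 -0.0429  0.0315] z [ 0.0305 -0.0239 -0.9993] q [-0.7224  0.562   1.6505  0.0029  0.8904 -0.6809] F [-0.6186 -0.396  -0.9349] w0.0449
```

```bash
python3 - <<'E'
from h import *
st(); plan([0.492,-0.2865,0.125],down(np.radians(-2.7)),.3)
E
```

```text
t7.22 p [ 0.5019 -0.2935  0.1407] y [ 0.9986 -0.0429  0.0315] z [ 0.0305 -0.0239 -0.9993] q [-0.7224  0.562   1.6505  0.0029  0.8904 -0.6809] F [-0.6186 -0.396  -0.9349] w0.0449
0.36 0.26 0.04 0.17 -0.27 0.38 0.3
```

```bash
python3 -m crank '0.36 0.26 0.04 0.17 -0.27 0.38 0.2'; python3 - <<'E'
from h import *
st(); plan([0.492,-0.2865,0.125],down(np.radians(-2.7)),.3)
E
```

```text
time: 7.35
position: [0.4924, -0.2871, 0.1256]
tool_rot: [0.723, 0.69, 0.0, 0.001]
ft_force: [0.5, 0.1, 0.1]
grip_width: 0.0379
t7.35 p [ 0.4924 -0.2871  0.1256] y [ 0.9989 -0.0468  0.0013] z [ 0.0013 -0.001  -1.    ] q [-0.7238  0.5836  1.662   0.0002  0.8944 -0.6771] F [0.4734 0.1012 0.1039] w0.0379
0.01 0.01 0 0.01 -0.01 0.01 0.3
```

```bash
python3 -m crank '0 0 0 0 0 0 1; 0 0 0 0 0 0 1' 60; python3 -c "
from h import *
st();plan([0.492,-0.2865,0.125],down(np.radians(-2.7)),.3)"
```

```text
time: 7.6
position: [0.4907, -0.2857, 0.1231]
tool_rot: [0.724, 0.69, -0.0, -0.002]
ft_force: [-0.6, -0.0, -0.3]
grip_width: 0.0223
t7.60 p [ 0.4907 -0.2857  0.1231] y [ 0.9989 -0.047  -0.0037] z [-0.0035  0.0032 -1.    ] q [-0.7241  0.587   1.6645  0.0001  0.8949 -0.6771] F [-0.6182 -0.0469 -0.2906] w0.0223
-0.04 -0.03 0 -0.02 0.03 -0.05 0.3
```

```bash
python3 -m crank '-0.04 -0.03 0 -0.02 0.03 -0.05 1; 0 0 0 0 0 0 1' 60; python3 -c "
from h import *
st()"; python3 -m crank '0 0 0 0 0 0 1; 0 0 0 0 0 0 1' 60; python3 -c "
from h import *
st()"
```

```text
time: 7.85
position: [0.4908, -0.2858, 0.1238]
tool_rot: [0.724, 0.69, -0.0, -0.002]
ft_force: [-0.5, 0.4, -3.8]
grip_width: 0.0153
t7.85 p [ 0.4908 -0.2858  0.1238] y [ 0.9989 -0.0471 -0.0028] z [-0.0027  0.0024 -1.    ] q [-0.724   0.5858  1.6644  0.      0.895  -0.677 ] F [-0.5264  0.3761 -3.7803] w0.0153
time: 8.1
position: [0.4908, -0.2858, 0.1238]
tool_rot: [0.724, 0.69, -0.0, -0.002]
ft_force: [-0.7, -0.1, -2.7]
grip_width: 0.0157
t8.10 p [ 0.4908 -0.2858  0.1238] y [ 0.9989 -0.0474 -0.0027] z [-0.0026  0.0025 -1.    ] q [-0.7241  0.5858  1.6645  0.0002  0.895  -0.6768] F [-0.7373 -0.1017 -2.6761] w0.0157
```

Gripped, width 15.7 mm. Now I'll lift gently with a slight backward tip to keep the fittings in.

```bash
python3 -m crank '0 0 0 0 0 -0.15 1; 0 0 0 0 0 -0.3 1; 0.1 0 0 0 0 -0.5 1; 0.2 0 0 0 0 -0.6 1; 0.3 0 0 0 0 -0.6 1' 60; python3 -c "
from h import *
st(); shot('side','s1.png')"
```

```text
time: 8.72
position: [0.4887, -0.2835, 0.2106]
tool_rot: [0.723, 0.69, -0.019, -0.027]
ft_force: [0.5, -0.1, -7.6]
grip_width: 0.0154
t8.72 p [ 0.4887 -0.2835  0.2106] y [ 0.9968 -0.0469 -0.065 ] z [-0.0645  0.012  -0.9978] q [-0.7054  0.4868  1.5518 -0.0356  1.1602 -0.643 ] F [ 0.5219 -0.1415 -7.6316] w0.0154
```

View pics/s1.png

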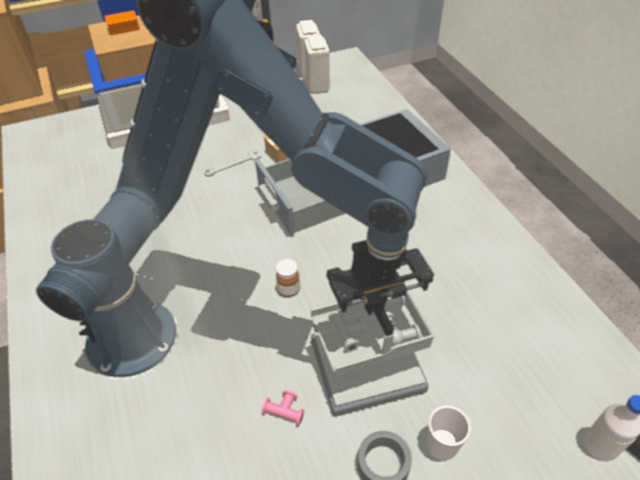

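```bash
cat >> h.py <<'E'
def pour(E,th,yaw):
    y=np.radians(yaw); t=np.radians(th); Q=down(y)*R.from_euler('x',-t)
    ux=np.array([np.cos(y),np.sin(y),0]); c,s=np.cos(t),np.sin(t)
    # edge relative to bar centre ; grip height error 0.0015 ignored
    rel=ux*(-.105*c+.1*s)+np.array([0,0,1])*(-.105*s-.1*c)
    return np.array(E)-rel+.0187*Q.apply([0,0,1]),Q
def edge():
    o=robot.get_obs(); Q=R.from_quat(o['tool_rot']); b=np.array(o['position'])-.0187*Q.apply([0,0,1])
    e=b+Q.apply([0,-.105,.1]); z=Q.apply([0,0,1]); y=Q.apply([0,1,0])
    print('edge',e,'tilt %.1f'%np.degrees(-np.arcsin(y[2])*-1*-1),'yaw %.1f'%np.degrees(np.arctan2(y[1],y[0])), 't%.2f F'%o['time'],o['ft_force'],'w%.4f'%o['grip_width'],'q',o['q'])
E
python3 - <<'E'
from h import *
edge()
P,Q=pour([.572,.278,.16],-4,-8); print(P); plan(P,Q,1,vmax=.65)
E
```

```text
edge [ 0.3815 -0.2794  0.1393] tilt 3.4 yaw -2.7 t8.78 F [ 1.4763  0.1297 -3.6219] w0.0156 q [-0.7046  0.4834  1.546  -0.0358  1.1628 -0.6427]
[0.6813 0.2626 0.2338]
0.01 0 0.05 0.63 0.19 -0.03 1; 0.01 0 0.05 0.63 0.18 -0.03 1; 0.01 0 0.05 0.63 0.18 -0.03 1; 0.01 0 0.05 0.63 0.18 -0.03 1; 0.01 0 0.05 0.63 0.17 -0.03 1
0.01 0 0.05 0.64 0.17 -0.03 1; 0.01 0 0.05 0.64 0.17 -0.03 1; 0.01 0 0.05 0.64 0.17 -0.03 1; 0.01 0 0.05 0.64 0.16 -0.03 1; 0.01 0 0.05 0.64 0.16 -0.03 1
0.01 0 0.05 0.64 0.16 -0.03 1; 0.01 0 0.05 0.64 0.16 -0.03 1; 0.01 0 0.05 0.64 0.15 -0.03 1; 0.01 0 0.05 0.64 0.15 -0.03 1; 0.01 0 0.05 0.64 0.15 -0.03 1
0.01 0 0.05 0.64 0.14 -0.03 1; 0.01 0 0.05 0.64 0.14 -0.03 1; 0.01 0 0.05 0.64 0.14 -0.03 1; 0.01 0 0.05 0.64 0.14 -0.03 1; 0.01 0 0.05 0.64 0.13 -0.03 1
0.01 0 0.05 0.65 0.13 -0.03 1; 0.01 0 0.05 0.65 0.13 -0.03 1
```

```bash
sed -i 's/-np.arcsin(y\[2\])\*-1\*-1/np.arcsin(y[2])/' h.py
python3 -m crank '0 0 0 0.15 0.04 -0.1 1; 0 0 0.05 0.3 0.1 -0.1 1; 0 0 0.05 0.45 0.15 -0.1 1; 0 0 0.05 0.6 0.18 -0.03 1; 0 0 0.05 0.65 0.18 -0.03 1' >/dev/null
python3 -m crank '0 0 0.05 0.65 0.17 -0.03 1; 0 0 0.05 0.65 0.17 -0.03 1; 0 0 0.05 0.65 0.17 -0.03 1; 0 0 0.05 0.65 0.17 -0.03 1; 0 0 0.05 0.65 0.17 -0.03 1' >/dev/null
python3 -m crank '0 0 0.05 0.65 0.17 -0.03 1; 0 0 0.05 0.65 0.17 -0.03 1; 0 0 0.05 0.65 0.17 -0.03 1; 0 0 0.05 0.65 0.17 -0.03 1; 0 0 0.05 0.65 0.17 -0.03 1' >/dev/null
python3 - <<'E'
from h import *
edge();st()
P,Q=pour([.572,.278,.16],-4,-8); print(P); plan(P,Q,1,vmax=.5)
E
```

```text
edge [0.4973 0.0978 0.1566] tilt -4.7 yaw -6.0 t10.65 F [ 1.0358  0.126  -6.6962] w0.0158 q [-0.0526  0.5389  1.3943  0.0194  1.2903  0.0472]
t10.65 p [0.6079 0.0849 0.2289] y [ 0.9911 -0.1047 -0.0827] z [-0.0807  0.0229 -0.9965] q [-0.0526  0.5389  1.3943  0.0194  1.2903  0.0472] F [ 1.0358  0.126  -6.6962] w0.0158
[0.6813 0.2626 0.2338]
-0.02 -0.01 0.04 0.46 0.13 -0.02 1; -0.02 -0.01 0.04 0.46 0.13 -0.02 1; -0.02 -0.01 0.04 0.46 0.13 -0.02 1; -0.02 -0.01 0.04 0.46 0.13 -0.02 1; -0.02 -0.01 0.04 0.46 0.13 -0.02 1
-0.02 -0.01 0.04 0.46 0.13 -0.02 1; -0.02 -0.01 0.04 0.46 0.13 -0.02 1; -0.02 -0.01 0.04 0.46 0.12 -0.02 1; -0.02 -0.01 0.04 0.46 0.12 -0.02 1; -0.02 -0.01 0.04 0.47 0.12 -0.02 1
```

```bash

python3 -m crank '0 0 0.04 0.6 0.17 -0.03 1; 0 0 0.04 0.6 0.17 -0.03 1; 0 0 0.04 0.6 0.17 -0.03 1; 0 0 0.05 0.6 0.17 -0.03 1; 0 0 0.05 0.55 0.16 -0.03 1' >/dev/null
python3 -m crank '0 0 0.04 0.5 0.15 -0.02 1; 0 0 0.04 0.4 0.12 -0.02 1; 0 0 0.05 0.3 0.1 0 1; 0 0 0.05 0.2 0.05 0 1; 0 0 0 0.05 0 0 1' >/dev/null
python3 - <<'E'
from h import *
edge();st()
P,Q=pour([.572,.278,.14],0,-8); print(P); plan(P,Q,1,vmax=.5)
c=shot('side','s2.png')
E
```

```text
edge [0.5577 0.2889 0.154 ] tilt -6.1 yaw -7.6 t11.90 F [ 0.3503 -0.4785 -5.5533] w0.0154 q [0.215  0.7087 1.0718 0.0436 1.4581 0.3407]
t11.90 p [0.6696 0.2734 0.2237] y [ 0.9857 -0.1312 -0.1057] z [-0.1038  0.0217 -0.9944] q [0.215  0.7087 1.0718 0.0436 1.4581 0.3407] F [ 0.3503 -0.4785 -5.5533] w0.0154
[0.676  0.2634 0.2213]
-0.61 -0.04 0.04 -0.11 0.1 0.02 1; -0.61 -0.04 0.04 -0.11 0.1 0.02 1
```

View pics/s2.png

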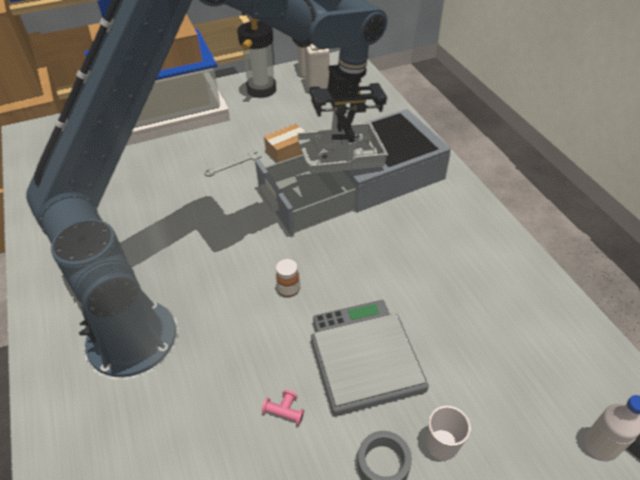

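```bash

python3 - <<'E'
from h import *
P,Q=pour([.575,.28,.125],5,-8); print(P); plan(P,Q,1,vmax=.3,wmax=.4)
E
```

```text
[0.6716 0.2664 0.2151]
-0.37 -0.01 0.01 -0.03 0.02 0.03 1; -0.37 -0.01 0.01 -0.03 0.02 0.03 1; -0.37 -0.01 0.01 -0.03 0.01 0.03 1; -0.37 -0.01 0.01 -0.03 0.01 0.04 1; -0.37 -0.01 0.01 -0.03 0.01 0.04 1
-0.37 -0.01 0.01 -0.03 0.01 0.04 1
```

```bash

python3 -m crank '-0.37 0 0 -0.03 0.02 0.03 1; -0.37 0 0 -0.03 0.02 0.03 1; -0.37 0 0 -0.03 0.01 0.03 1; -0.37 0 0 -0.03 0.01 0.04 1; -0.37 0 0 -0.03 0.01 0.04 1' > /dev/null
python3 - <<'E'
from h import *
edge()
P,Q=pour([.575,.28,.103],12,-8); print(P); plan(P,Q,1,vmax=.3,wmax=.3)
E
```

```text
edge [0.5709 0.2762 0.1298] tilt 3.2 yaw -8.0 t12.57 F [-0.2916  0.2284 -6.6748] w0.0156 q [ 0.2244  0.6445  1.2195 -0.0165  1.2239  0.3685]
[0.66   0.2681 0.2044]
-0.29 -0.01 0 0.02 -0.05 0.05 1; -0.29 -0.01 0 0.02 -0.05 0.05 1; -0.29 -0.01 0 0.02 -0.05 0.05 1; -0.29 -0.01 0 0.02 -0.05 0.05 1; -0.29 -0.01 0 0.02 -0.05 0.04 1
-0.29 -0.01 0 0.02 -0.05 0.04 1
```

```bash

python3 -m crank '-0.29 0 0 0.02 -0.05 0.05 1; -0.29 0 0 0.02 -0.05 0.05 1; -0.29 0 0 0.02 -0.05 0.05 1; -0.29 0 0 0.02 -0.05 0.05 1; -0.29 0 0 0.02 -0.05 0.05 1' > /dev/null
python3 - <<'E'
from h import *
edge()
P,Q=pour([.575,.28,.088],18,-8); print(P); plan(P,Q,1,vmax=.3,wmax=.25)
c=shot('side','s3.png'); cv2.imwrite('pics/s3c.png',cv2.resize(c['img'][60:240,220:460,::-1],None,fx=3,fy=3))
E
```

```text
edge [0.5694 0.2747 0.1077] tilt 10.1 yaw -8.4 t13.20 F [ 0.6251  0.1076 -6.6869] w0.0153 q [ 0.2502  0.6005  1.3543 -0.0781  1.0258  0.4317]
[0.649  0.2696 0.1978]
-0.23 0 -0.01 0.02 -0.04 0.02 1; -0.23 0 -0.01 0.02 -0.04 0.02 1; -0.23 0 -0.01 0.02 -0.04 0.02 1; -0.23 0 -0.01 0.02 -0.04 0.02 1; -0.23 0 -0.01 0.02 -0.04 0.02 1
-0.23 0 -0.01 0.02 -0.04 0.02 1; -0.23 0 -0.01 0.02 -0.04 0.02 1
```

View pics/s3c.png

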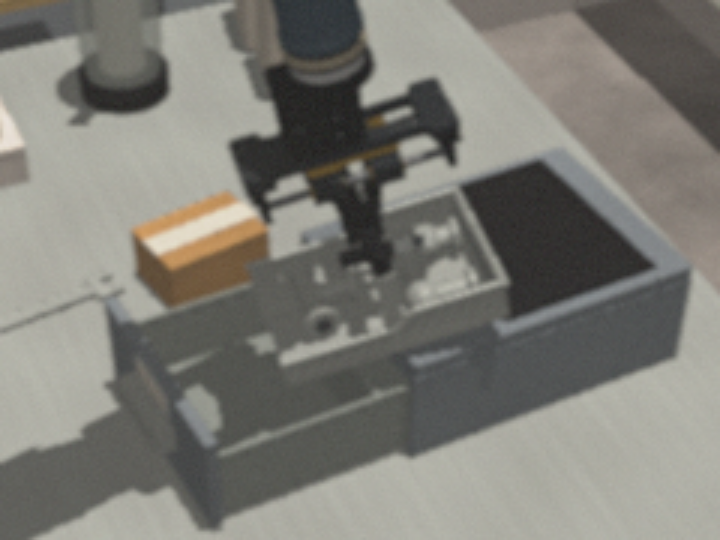

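The pan is over the drawer at a 10° tilt and the fittings have not slid. I'll continue tilting slowly.

```bash

python3 -m crank '-0.25 0 0 0.02 -0.04 0.02 1; -0.25 0 0 0.02 -0.04 0.02 1; -0.25 0 0 0.02 -0.04 0.02 1; -0.25 0 0 0.02 -0.04 0.02 1; -0.25 0 0 0.02 -0.04 0.02 1' > /dev/null
python3 - <<'E'
from h import *
edge()
P,Q=pour([.575,.282,.076],24,-8); print(P); plan(P,Q,1,vmax=.3,wmax=.25)
c=shot('side','s4.png'); cv2.imwrite('pics/s4c.png',cv2.resize(c['img'][60:240,220:460,::-1],None,fx=2,fy=2))
E
```

```text
edge [0.5721 0.2769 0.0922] tilt 16.4 yaw -8.5 t13.88 F [-0.0382 -0.4981 -4.0111] w0.0153 q [ 0.2813  0.5717  1.458  -0.1571  0.8567  0.5176]
[0.6372 0.2733 0.193 ]
-0.22 0.01 -0.01 0.02 -0.05 0.01 1; -0.22 0.01 -0.01 0.02 -0.05 0.01 1; -0.22 0.01 -0.01 0.02 -0.05 0.01 1; -0.22 0.01 -0.01 0.02 -0.05 0.01 1; -0.22 0.01 -0.01 0.02 -0.05 0.01 1
-0.22 0.01 -0.01 0.02 -0.05 0.01 1; -0.22 0.01 -0.01 0.02 -0.05 0.01 1
```

View pics/s4c.png

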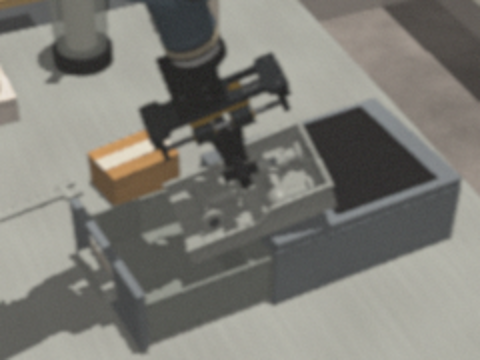

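```bash

python3 -m crank '-0.22 0 0 0.02 -0.05 0.01 1; -0.22 0 0 0.02 -0.05 0.01 1; -0.22 0 0 0.02 -0.05 0.01 1; -0.22 0 0 0.02 -0.05 0.01 1; -0.22 0 0 0.02 -0.05 0.01 1' > /dev/null
python3 - <<'E'
from h import *
edge()
P,Q=pour([.575,.282,.068],29,-8); print(P); plan(P,Q,1,vmax=.3,wmax=.25)
c=shot('side','s5.png'); cv2.imwrite('pics/s5c.png',cv2.resize(c['img'][60:240,220:460,::-1],None,fx=2,fy=2))
E
```

```text
edge [0.5751 0.277  0.084 ] tilt 22.5 yaw -8.4 t14.55 F [-2.4633 -4.8744  2.5613] w0.0153 q [ 0.3134  0.5472  1.5478 -0.2715  0.7123  0.637 ]
[0.6269 0.2747 0.19  ]
-0.22 0.02 -0.01 0.02 -0.07 0.01 1; -0.22 0.02 -0.01 0.02 -0.07 0.01 1; -0.22 0.02 -0.01 0.02 -0.07 0.01 1; -0.22 0.02 -0.01 0.02 -0.07 0.01 1; -0.22 0.02 -0.01 0.02 -0.07 0.01 1
-0.22 0.02 -0.01 0.02 -0.07 0.01 1
```

View pics/s5c.png

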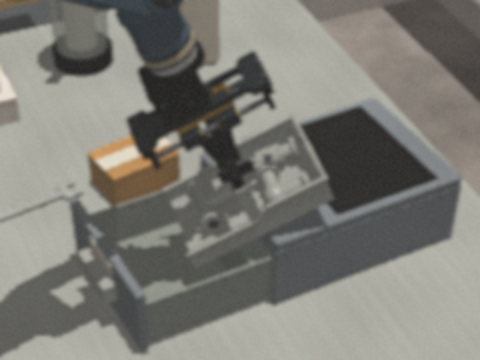

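Force reads (-2.5,-4.9,+2.6) N, so the pan's underside is leaning lightly on the cabinet's front top edge at its left. I'll lift and back off.

```bash

python3 - <<'E'
from h import *
P,Q=pour([.553,.277,.094],22.5,-3); print(P); plan(P,Q,1,vmax=.3,wmax=.35)
E
```

```text
[0.6188 0.2736 0.2093]
-0 0.16 -0.33 0.02 -0.13 -0.15 1; -0 0.16 -0.33 0.02 -0.13 -0.15 1; -0 0.16 -0.33 0.03 -0.13 -0.15 1
```

```bash

python3 -m crank '0 0 0 0 -0.05 -0.25 1; 0 0.2 -0.33 0.03 -0.16 -0.15 1; 0 0.16 -0.33 0.03 -0.16 -0.13 1; 0 0.1 -0.2 0.03 -0.1 0 1' > /dev/null
python3 - <<'E'
from h import *
edge()
P,Q=pour([.550,.278,.085],27,-3); print(P); plan(P,Q,1,vmax=.3,wmax=.25)
c=shot('side','s6.png'); cv2.imwrite('pics/s6c.png',cv2.resize(c['img'][60:240,220:460,::-1],None,fx=3,fy=3))
E
```

```text
edge [0.5462 0.2823 0.0955] tilt 22.4 yaw -3.7 t15.10 F [ 1.0134 -0.021  -6.6922] w0.0152 q [ 0.3225  0.4982  1.6066 -0.2187  0.682   0.5306]
[0.6066 0.275  0.2051]
-0.23 -0.01 -0.03 -0.02 -0.04 0.02 1; -0.23 -0.01 -0.03 -0.02 -0.04 0.02 1; -0.23 -0.01 -0.03 -0.02 -0.05 0.02 1; -0.23 -0.01 -0.03 -0.02 -0.05 0.02 1
```

View pics/s6c.png

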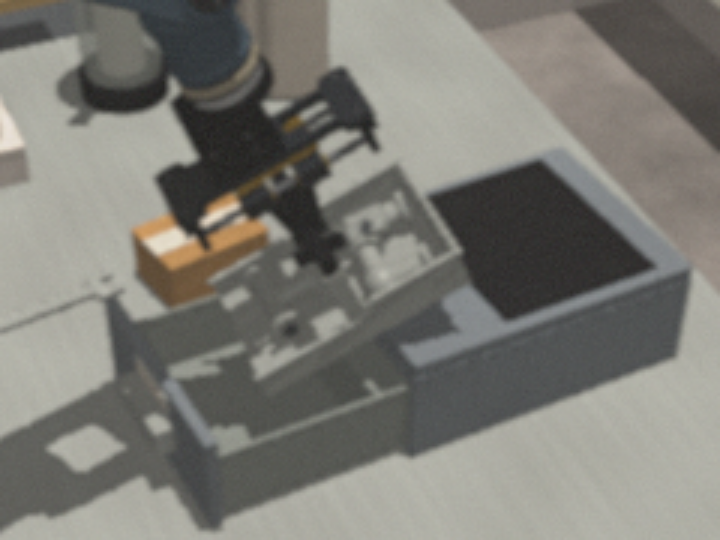

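It's clear again and the fittings are still in place. I'll continue.

```bash

python3 -m crank '-0.23 0 0 -0.02 -0.04 0.02 1; -0.23 0 0 -0.02 -0.04 0.02 1; -0.23 0 0 -0.02 -0.05 0.02 1; -0.23 0 0 -0.02 -0.05 0.02 1' > /dev/null
python3 - <<'E'
from h import *
edge()
P,Q=pour([.550,.280,.078],32,-3); print(P); plan(P,Q,1,vmax=.3,wmax=.25)
c=shot('side','s7.png'); cv2.imwrite('pics/s7c.png',cv2.resize(c['img'][60:240,220:460,::-1],None,fx=2,fy=2))
E
```

```text
edge [0.5496 0.2789 0.0827] tilt 27.1 yaw -3.7 t15.65 F [-0.3746 -0.3322 -7.0095] w0.0153 q [ 0.3376  0.4917  1.6882 -0.3385  0.5442  0.6545]
[0.5959 0.2776 0.2026]
-0.24 -0 -0.03 0.01 -0.06 -0.03 1; -0.24 -0 -0.03 0.01 -0.06 -0.03 1; -0.24 -0 -0.03 0.02 -0.06 -0.03 1; -0.24 -0 -0.03 0.02 -0.06 -0.03 1
```

View pics/s7c.png

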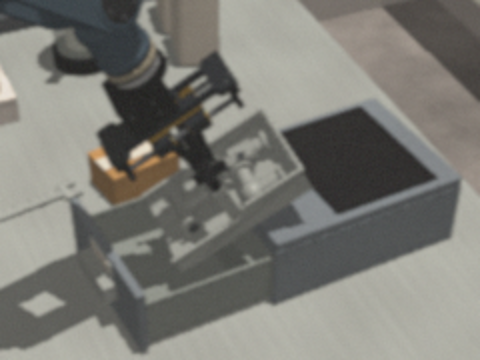

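```bash

python3 -m crank '-0.24 0 0 0.01 -0.06 -0.01 1; -0.24 0 0 0.01 -0.06 -0.01 1; -0.24 0 0 0.02 -0.06 -0.01 1' > /dev/null
python3 - <<'E'
from h import *
edge()
P,Q=pour([.550,.280,.072],36,-4); print(P); plan(P,Q,1,vmax=.3,wmax=.25)
c=shot('side','s8.png'); cv2.imwrite('pics/s8c.png',cv2.resize(c['img'][60:240,220:460,::-1],None,fx=2,fy=2))
E
```

```text
edge [0.5504 0.2806 0.0766] tilt 30.9 yaw -3.8 t16.07 F [-0.155  -0.7408 -6.7825] w0.0153 q [ 0.3592  0.4877  1.747  -0.4871  0.4514  0.8148]
[0.5871 0.2774 0.1995]
-0.2 -0.02 0.01 0 -0.05 -0.03 1; -0.2 -0.02 0.01 -0 -0.05 -0.03 1; -0.2 -0.02 0.01 -0 -0.05 -0.03 1; -0.2 -0.02 0.01 -0 -0.05 -0.03 1; -0.2 -0.02 0.01 -0 -0.05 -0.03 1
```

View pics/s8c.png

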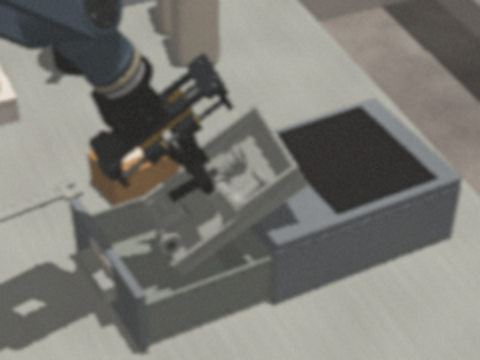

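Things are starting to slide at about 31°, so I'll hold and let them go.

```bash

python3 -m crank '-0.1 0 0 0 -0.03 0 1; 0 0 0 0 0 0 1; 0 0 0 0 0 0 1' > /dev/null
python3 - <<'E'
from h import *
edge()
c=shot('side','s9.png'); cv2.imwrite('pics/s9c.png',cv2.resize(c['img'][60:240,220:460,::-1],None,fx=3,fy=3))
E
```

```text
edge [0.5518 0.2817 0.0767] tilt 31.6 yaw -3.8 t16.50 F [ 0.2577 -0.0857 -2.9845] w0.0152 q [ 0.3626  0.4867  1.7548 -0.5146  0.4363  0.8437]
```

View pics/s9c.png

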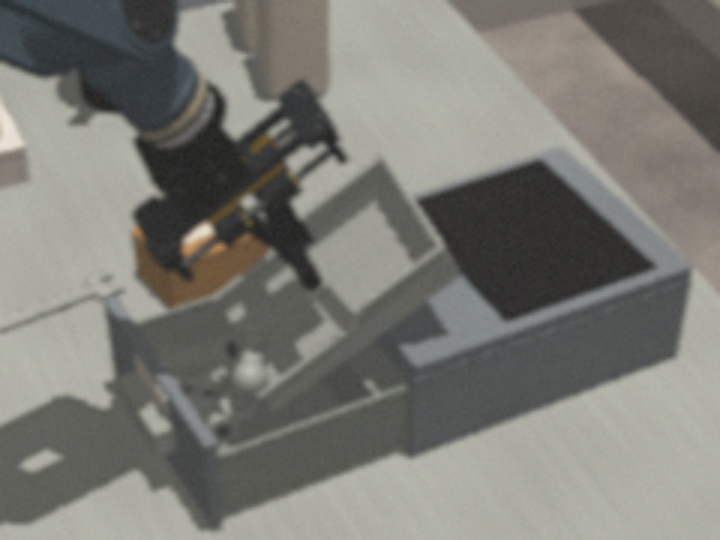

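The pan is empty: force is about 3 N, the weight of the bare scoop. Lifting straight up.

```bash

python3 -m crank '0 0 0 0 0.1 -0.17 1; 0 0 0 0 0.15 -0.26 1; 0 0 0 0 0.3 -0.5 1; 0 0 0 0 0.4 -0.68 1; 0.2 0 0 0 0.4 -0.68 1' > /dev/null
python3 - <<'E'
from h import *
edge();st()
c=shot('side','s10.png'); cv2.imwrite('pics/s10c.png',cv2.resize(c['img'][40:240,220:460,::-1],None,fx=3,fy=3))
E
```

```text
edge [0.5468 0.2808 0.1888] tilt 30.5 yaw -3.7 t17.18 F [ 0.3103  0.4613 -3.8215] w0.0154 q [ 0.3581  0.3347  1.6258 -0.3103  0.7077  0.608 ]
t17.18 p [0.5958 0.2768 0.3121] y [ 0.8596 -0.0557  0.508 ] z [ 0.5076 -0.022  -0.8613] q [ 0.3581  0.3347  1.6258 -0.3103  0.7077  0.608 ] F [ 0.3103  0.4613 -3.8215] w0.0154
```

View pics/s10c.png

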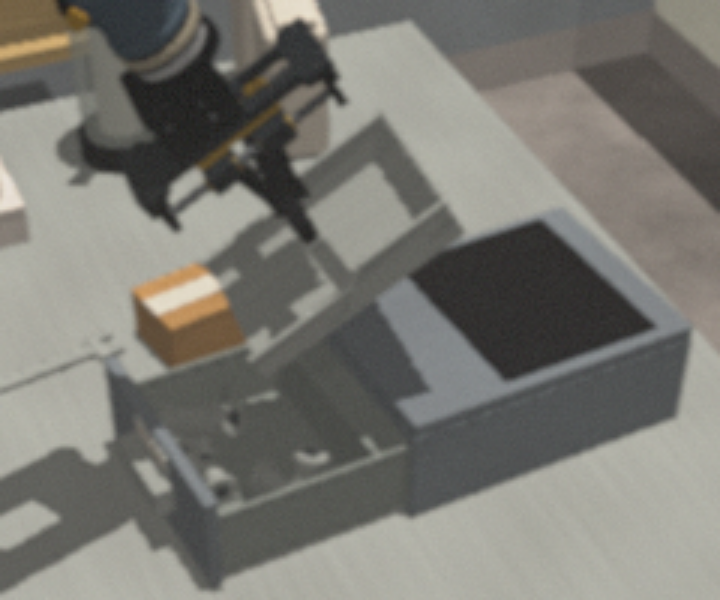

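The fittings are down in the drawer. Next I'll refine the scale's pose from the picture of the bare platform (s2).

```bash
python3 - <<'E'
from h import *
a=cv2.imread('pics/s2.png'); cv2.imwrite('pics/s2c.png',cv2.resize(a[285:425,295:445],None,fx=4.2,fy=4.2,interpolation=cv2.INTER_CUBIC))
P,Q=pour([.40,-.275,.18],0,-7.5); 
plan([.56,.1,.29],down(np.radians(-6)),1,vmax=.9,wmax=.9)
E
```

```text
0.89 -0.04 0.07 -0.64 -0.14 0.03 1; 0.89 -0.04 0.07 -0.65 -0.13 0.04 1; 0.89 -0.04 0.07 -0.65 -0.12 0.05 1; 0.89 -0.04 0.07 -0.65 -0.11 0.06 1; 0.89 -0.04 0.07 -0.65 -0.11 0.08 1
0.89 -0.04 0.07 -0.65 -0.1 0.09 1; 0.89 -0.04 0.07 -0.65 -0.08 0.1 1
```

View pics/s2c.png

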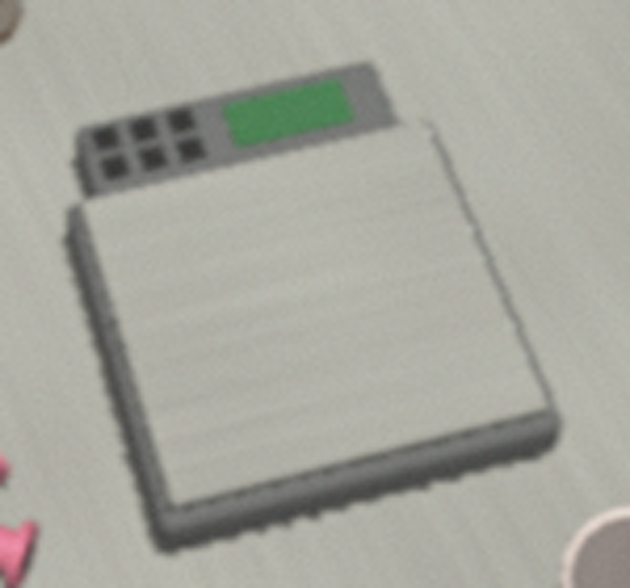

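```bash
python3 -m crank '0.5 0 0.05 -0.3 -0.1 0 1; 0.89 0 0.07 -0.6 -0.13 0.04 1; 0.89 0 0.07 -0.65 -0.12 0.05 1; 0.89 0 0.07 -0.65 -0.11 0.06 1; 0.89 0 0.07 -0.65 -0.11 0.08 1' >/dev/null
python3 -m crank '0.89 0 0.07 -0.65 -0.1 0.09 1; 0.89 0 0.07 -0.65 -0.08 0.1 1; 0 0 0 -0.9 -0.08 0 1; 0 0 0 -0.9 -0.08 0 1' >/dev/null
python3 - <<'E'
from h import *
c=viewer.camera('side')
K=[(78,203),(168,507),(554,412),(433,122)]
P=[ray(c,295+u/4.2,285+v/4.2,.044) for u,v in K]
for p in P: print(p)
for i in range(4): d=P[(i+1)%4]-P[i]; print(np.hypot(*d[:2]),np.degrees(np.arctan2(d[1],d[0])))
print(np.mean(P,0)); st()
o=np.array([0.482,-.289,.21]); plan(o,down(np.radians(-7.5)),1,vmax=.95)
E
```

```text
[ 0.3935 -0.1874  0.044 ]
[ 0.3686 -0.3688  0.044 ]
[ 0.5685 -0.3985  0.044 ]
[ 0.5955 -0.2162  0.044 ]
0.18310765463612974 -97.8059245811914
0.2021192941369646 -8.426418244551222
0.18421196681439356 81.58557413235646
0.2040667381859902 171.88665445756476
[ 0.4815 -0.2927  0.044 ]
t18.40 p [0.5533 0.034  0.2934] y [ 0.9948 -0.0927  0.0429] z [ 0.0448  0.0184 -0.9988] q [-0.1543  0.3339  1.5561  0.0268  1.2102 -0.0708] F [-1.6491 -3.6919 -3.1735] w0.0155
0.05 -0.03 0.05 -0.92 -0.12 0.21 1; 0.05 -0.03 0.05 -0.92 -0.12 0.21 1; 0.05 -0.03 0.05 -0.92 -0.11 0.21 1; 0.05 -0.03 0.05 -0.92 -0.11 0.21 1; 0.05 -0.03 0.05 -0.92 -0.1 0.22 1
0.05 -0.03 0.05 -0.92 -0.1 0.22 1; 0.05 -0.03 0.05 -0.92 -0.09 0.22 1; 0.05 -0.03 0.05 -0.92 -0.09 0.23 1; 0.05 -0.03 0.05 -0.92 -0.08 0.23 1
```

```bash
python3 -m crank '0 0 0.05 -0.92 -0.12 0.2 1; 0.05 0 0.05 -0.92 -0.12 0.2 1; 0.05 0 0.05 -0.92 -0.11 0.2 1; 0.05 0 0.05 -0.92 -0.11 0.2 1; 0.05 0 0.05 -0.92 -0.1 0.2 1' >/dev/null
python3 -m crank '0.05 0 0.05 -0.85 -0.1 0.2 1; 0.05 0 0.05 -0.7 -0.09 0.2 1; 0 0 0 -0.4 -0.09 0.1 1' >/dev/null
python3 - <<'E'
from h import *
st()
plan([0.482,-.291,.19],down(np.radians(-8)),1,vmax=.5)
E
```

```text
t19.40 p [ 0.4995 -0.2344  0.2306] y [ 0.9917 -0.1221  0.0414] z [ 0.0423  0.0043 -0.9991] q [-0.658   0.4046  1.6356  0.0333  1.0708 -0.5512] F [ 0.4815 -0.147  -3.229 ] w0.0155
0.16 -0.04 0.07 -0.49 -0.1 0.33 1; 0.16 -0.04 0.07 -0.49 -0.09 0.33 1; 0.16 -0.04 0.07 -0.49 -0.09 0.34 1
```

```bash
python3 -m crank '0.16 -0.04 0.07 -0.49 -0.1 0.33 1; 0.16 -0.04 0.07 -0.45 -0.09 0.3 1; 0.16 -0.04 0.07 -0.4 -0.09 0.3 1; 0 0 0 0 0 0 1' >/dev/null
python3 - <<'E'
from h import *
st()
plan([0.482,-.291,.16],down(np.radians(-8)),1,vmax=.5)
c=shot('side','s11.png'); cv2.imwrite('pics/s11c.png',cv2.resize(c['img'][230:430,280:480,::-1],None,fx=3,fy=3,interpolation=cv2.INTER_CUBIC))
c=shot('wrist','w11.png')
E
```

```text
t19.90 p [ 0.482  -0.2893  0.1902] y [ 0.9899 -0.1415 -0.0019] z [-0.0022 -0.0016 -1.    ] q [-0.7379  0.4843  1.6253 -0.003   1.0326 -0.5944] F [ 0.2371  0.5287 -2.7967] w0.0155
-0.01 0.01 -0.01 -0.02 0 0.38 1; -0.01 0.01 -0.01 -0.02 0 0.38 1
```

View pics/s11c.png

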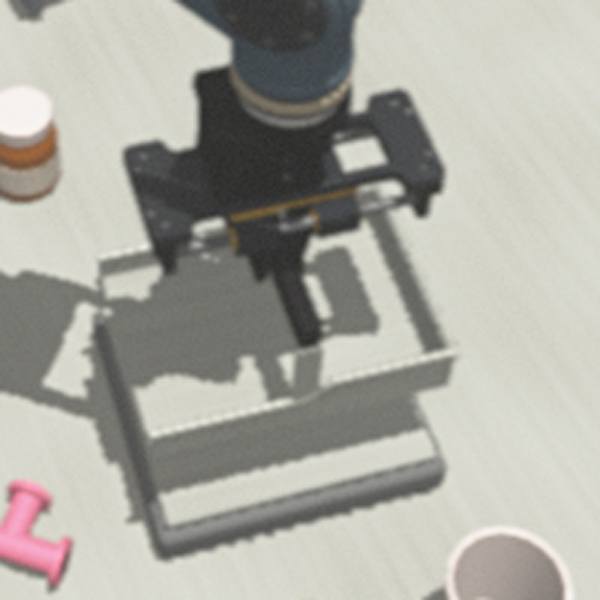

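View pics/w11.png

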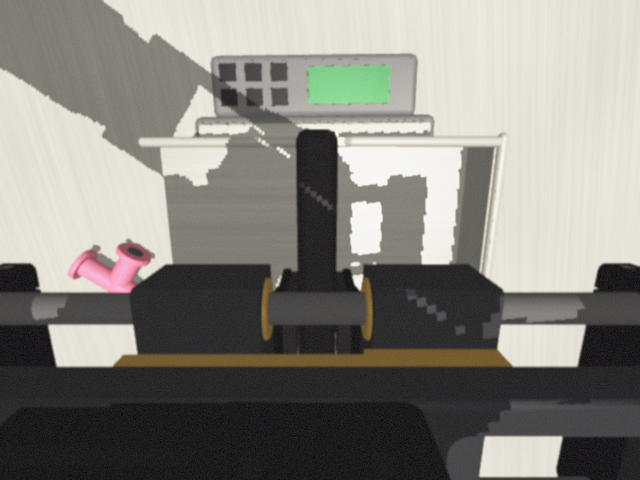

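```bash
python3 - <<'E'
from h import *
c=viewer.camera('wrist'); o=robot.get_obs(); Q=R.from_quat(o['tool_rot']); b=np.array(o['position'])-.0202*Q.apply([0,0,1])
for th in (-4,-2,0,2,4):
    S=Q*R.from_euler('x',-np.radians(th))  # extra slip, open edge down
    f=lambda x,y,z: px(c,b+S.apply([y,x,.1-z]))
    print(th,f(.105,.075,.04),f(-.105,.075,.026),f(0.008,.075,.112),f(-.008,.075,.112),f(.105,0,.04))
E
python3 -c "
import cv2
a=cv2.imread('pics/w11.png');cv2.imwrite('pics/w11c.png',cv2.resize(a[110:270,120:530],None,fx=1.9,fy=1.9,interpolation=cv2.INTER_CUBIC))"
```

```text
-4 [489.1284 137.8694] [127.827  138.3732] [341.5458 128.1917] [297.2139 128.0306] [474.9195 260.6684]
-2 [496.1324 137.5767] [135.2727 138.6546] [340.4857 128.132 ] [296.0465 128.0855] [481.1029 262.3667]
0 [503.2362 137.2672] [142.601  138.9195] [339.3896 128.075 ] [294.912  128.1432] [487.3451 264.1596]
2 [510.4446 136.9402] [149.8182 139.1687] [338.2588 128.0207] [293.8119 128.2036] [493.6479 266.0516]
4 [517.7627 136.5947] [156.9301 139.403 ] [337.0949 127.9694] [292.7478 128.2666] [500.013  268.0475]
```

View pics/w11c.png

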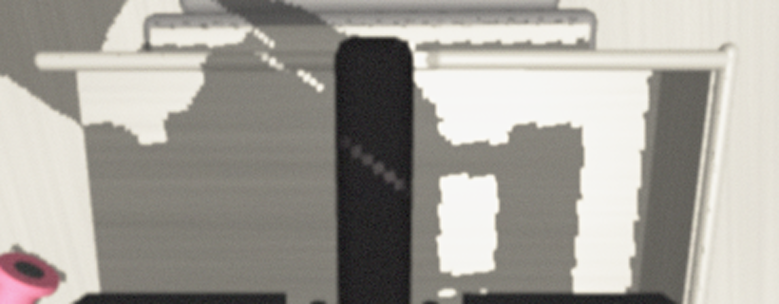

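The observed corners, back at (507,135) and front lip at (139,142), match the no-slip prediction within 1°, so the scoop is level in the hand. Setting it down.

```bash
python3 -m crank '0 0 0 -0.03 0 0.5 1; 0 0 0 -0.02 0 0.5 1; 0 0 0 0 0 0.35 1; 0 0 0 0 0 0.1 1' >/dev/null
python3 - <<'E'
from h import *
st()
plan([0.482,-.291,.125],down(np.radians(-8)),1,vmax=.2)
E
```

```text
t20.55 p [ 0.4852 -0.2892  0.1353] y [ 0.9906 -0.1366  0.0062] z [ 0.0054 -0.0061 -1.    ] q [-0.7348  0.5616  1.6728 -0.0011  0.8991 -0.597 ] F [ 0.6741 -0.0238 -2.5628] w0.0156
0.04 0.03 0.01 -0.03 -0.04 0.13 1; 0.04 0.03 0.01 -0.03 -0.04 0.13 1
```

```bash
python3 -m crank '0.04 0.06 0.01 -0.04 -0.08 0.13 1; 0.04 0.03 0 -0.03 -0.03 0.1 1; 0 0 0 0 0 0 1' >/dev/null
python3 - <<'E'
from h import *
st()
plan([0.482,-.291,.1243],down(np.radians(-8)),1,vmax=.2)
E
```

```text
t20.93 p [ 0.481  -0.2919  0.1265] y [ 0.9906 -0.1371  0.0006] z [ 0.0008  0.0018 -1.    ] q [-0.7451  0.575   1.6786  0.0025  0.8887 -0.6091] F [ 0.2938  0.9056 -2.3274] w0.0158
0.01 -0.02 0.02 0.03 0.02 0.06 1
```

```bash
python3 -m crank '0 -0.02 0 0.02 0.03 0.05 1; 0 0 0 0 0 0.03 1' >/dev/null
python3 -c "
from h import *
st()"
```

```text
t21.18 p [ 0.4829 -0.2918  0.1239] y [ 0.9905 -0.1374  0.0021] z [ 0.002  -0.0012 -1.    ] q [-0.7419  0.5798  1.6786  0.0006  0.881  -0.6044] F [ 0.2648 -0.7309 -2.308 ] w0.0159
```

```bash
python3 -m crank '0 0 0 0 0 0.04 1; 0 0 0 0 0 0.03 1' >/dev/null
python3 -c "
from h import *
st()"
```

```text
t21.43 p [ 0.4829 -0.2918  0.1238] y [ 0.9906 -0.1368  0.0023] z [ 0.002  -0.0019 -1.    ] q [-0.7416  0.5798  1.6789 -0.      0.8801 -0.6043] F [-2.2328  0.4271  3.9186] w0.0155
```

Contact: Fz is +3.9 N at the original seating height. Releasing.

```bash
python3 -m crank '0 0 0 0 0 0 0.6; 0 0 0 0 0 0 0.3; 0 0 0 0 0 0 0; 0 0 0 0 0 0 -0.3' >/dev/null
python3 -c "
from h import *
st()"
```

```text
t21.93 p [ 0.4842 -0.2929  0.1246] y [ 0.9906 -0.1369  0.0059] z [ 0.0054 -0.0047 -1.    ] q [-0.7415  0.579   1.6774  0.0002  0.8781 -0.6043] F [ 0.0455 -0.2284 -1.5173] w0.0393
```

```bash
python3 -m crank '0 0 0 0 0 0 -0.6; 0 0 0 0 0 -0.3 -0.6; 0 0 0 0 0 -0.6 -0.6; 0 0 0 0 0 -0.9 -0.6; 0 0 0 0 0 -0.9 -0.6' >/dev/null
python3 - <<'E'
from h import *
st()
c=shot('side','s12.png'); cv2.imwrite('pics/s12c.png',cv2.resize(c['img'][230:430,280:480,::-1],None,fx=3,fy=3,interpolation=cv2.INTER_CUBIC))
c=shot('wrist','w12.png')
E
```

```text
t22.55 p [ 0.4823 -0.2912  0.2343] y [ 0.9906 -0.1371  0.0005] z [ 0.0005 -0.0001 -1.    ] q [-0.7417  0.4303  1.5763  0.0003  1.1345 -0.6043] F [ 0.8002 -0.8662 -0.2042] w0.0692
```

View pics/s12c.png

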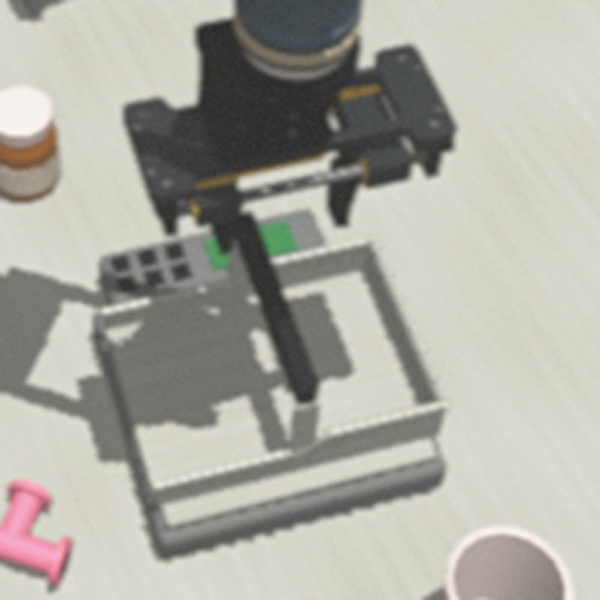

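View pics/w12.png

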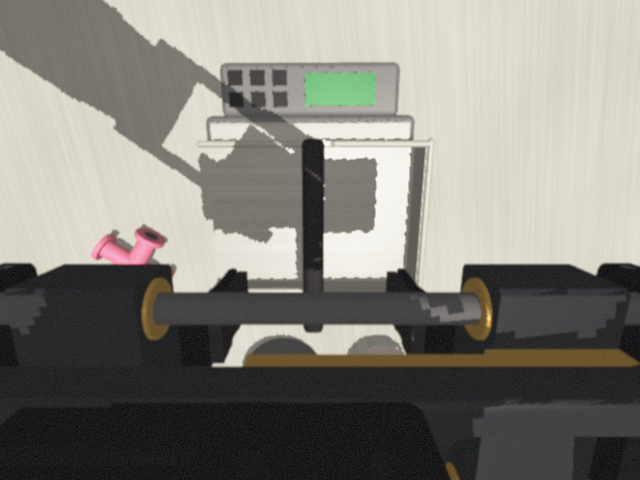

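The scoop is on the scale, level, aligned and centred. Now back to inspect the drawer.

```bash
python3 - <<'E'
from h import *
plan([0.50,.17,.40],down(np.radians(0)),1,vmax=.95)
E
```

```text
0.01 0.01 -0.12 0.88 -0.09 -0.32 1; 0.01 0.01 -0.12 0.89 -0.08 -0.32 1; 0.01 0.01 -0.12 0.89 -0.07 -0.32 1; 0.01 0.01 -0.12 0.89 -0.06 -0.32 1; 0.01 0.01 -0.12 0.89 -0.05 -0.32 1
0.01 0.01 -0.12 0.89 -0.04 -0.32 1; 0.01 0.01 -0.12 0.89 -0.04 -0.32 1; 0.01 0.01 -0.12 0.89 -0.03 -0.31 1; 0.01 0.01 -0.12 0.89 -0.02 -0.31 1; 0.01 0.01 -0.12 0.89 -0.01 -0.31 1
0.01 0.01 -0.12 0.89 0 -0.31 1; 0.01 0.01 -0.12 0.89 0.01 -0.31 1; 0.01 0.01 -0.12 0.89 0.02 -0.31 1
```

```bash
python3 -m crank '0 0 -0.1 0.5 0 -0.6 1; 0 0 -0.12 0.89 -0.08 -0.5 1; 0 0 -0.12 0.89 -0.07 -0.32 1; 0 0 -0.12 0.89 -0.06 -0.32 1; 0 0 -0.12 0.89 -0.05 -0.32 1' 20 >/dev/null
python3 -m crank '0 0 -0.12 0.89 -0.04 -0.32 1; 0 0 -0.12 0.89 -0.04 -0.32 1; 0 0 -0.12 0.89 -0.03 -0.31 1; 0 0 -0.12 0.89 -0.02 -0.31 1; 0 0 -0.12 0.89 -0.01 -0.2 1' >/dev/null
python3 -m crank '0 0 -0.12 0.89 0 -0.2 1; 0 0 -0.12 0.89 0.01 -0.2 1; 0 0 -0.12 0.8 0.02 0 1; 0 0 0 0.2 0 0 1; 0 0 0 0 0 0 1' >/dev/null
python3 - <<'E'
from h import *
st()
c=shot('wrist','w13.png'); import pickle; pickle.dump(c,open('w13.pkl','wb'))
cv2.imwrite('pics/w13c.png',cv2.resize(c['img'][0:265,230:560,::-1],None,fx=2.2,fy=2.2,interpolation=cv2.INTER_CUBIC))
c=shot('side','s13.png'); pickle.dump(c,open('s13.pkl','wb')); cv2.imwrite('pics/s13c.png',cv2.resize(c['img'][130:240,240:400,::-1],None,fx=4.5,fy=4.5,interpolation=cv2.INTER_CUBIC))
E
```

```text
t24.52 p [0.4969 0.1737 0.3941] y [ 1.     -0.0009  0.002 ] z [ 0.002  -0.0057 -1.    ] q [ 0.1272  0.23    1.4263 -0.0059  1.484   0.1287] F [ 0.4423 -0.6414 -0.2478] w0.0000
```

View pics/w13c.png

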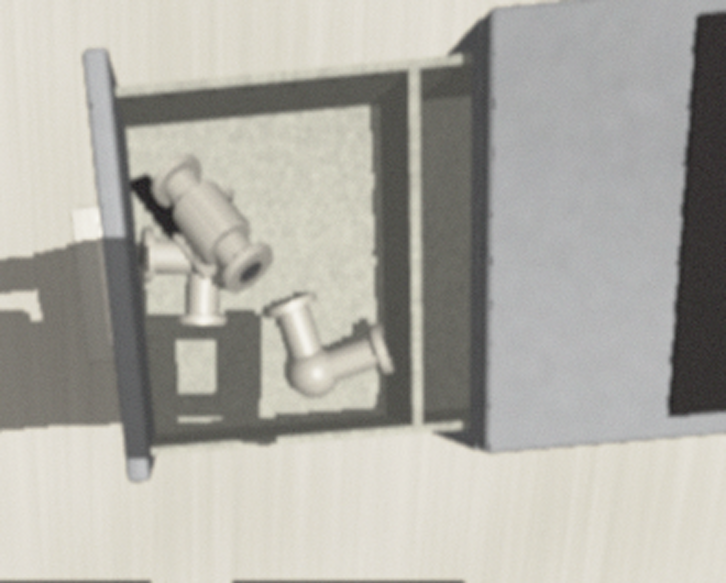

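View pics/s13c.png

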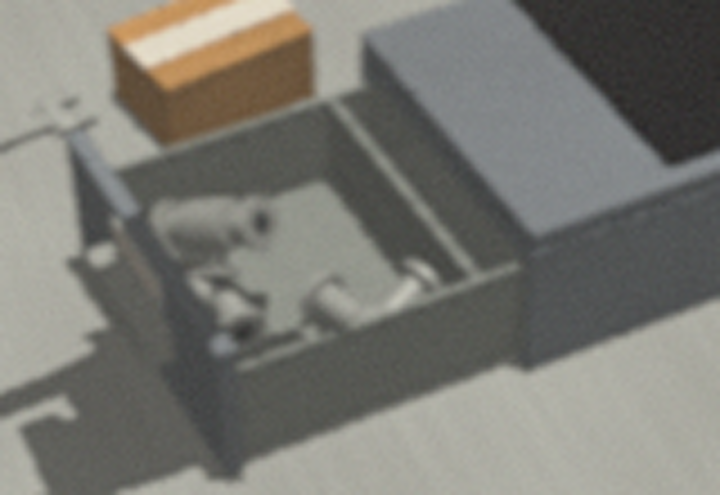

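```bash
python3 - <<'E'
from h import *; import pickle
a=pickle.load(open('w13.pkl','rb'));b=pickle.load(open('s13.pkl','rb'))
def d(c,u,v):
    x=Rc(c)@np.linalg.inv(np.array(c['camera_matrix']))@np.array([u,v,1.]); return np.array(c['xyz']),x/np.linalg.norm(x)
def tri(w,s):
    o1,d1=d(a,230+w[0]/2.2,w[1]/2.2);o2,d2=d(b,240+s[0]/4.5,130+s[1]/4.5)
    A=np.c_[d1,-d2];t=np.linalg.lstsq(A,o2-o1,rcond=None)[0]; p,q=o1+t[0]*d1,o2+t[1]*d2
    return (p+q)/2,np.linalg.norm(p-q)
print('valve bore end',tri((248,270),(262,220)))
print('valve far end flange',tri((178,172),(160,225)))
print('elbow ball',tri((311,374),(335,325)))
print('elbow flange +x top',tri((378,335),(420,262)))
print('elbow flange left',tri((290,298),(325,290)))
print('tee flange',tri((205,320),(245,322)))
for p in ([.55,.28,.082],): print(px(a,p))
for r in ['valve','tee','elbow']:
  for c in (a,):
    pass
E
python3 - <<'E'
from h import *
for n in ('wrist','side'):
  c=viewer.camera(n)
  for k in ('valve','tee','elbow'):
    for r in spotter.boxes_of(k,c)[:2]:
        p=w(c,r['at']); print(n,k,r['score'],p,px(c,p))
E
```

```text
valve bore end (array([0.5329, 0.2767, 0.0911]), np.float64(0.0026164809473281027))
valve far end flange (array([0.4879, 0.3379, 0.0542]), np.float64(0.005775742654350826))
elbow ball (array([0.5684, 0.217 , 0.0432]), np.float64(0.02010801369924993))
elbow flange +x top (array([0.6223, 0.2395, 0.0533]), np.float64(0.006404371414152523))
elbow flange left (array([0.5668, 0.2635, 0.0303]), np.float64(0.004613968910525814))
tee flange (array([0.5086, 0.2497, 0.0364]), np.float64(0.0016824069636786738))
[356.2427 120.9288]
wrist valve 0.82 [0.5062 0.3044 0.0854] [322.6163 100.0594]
wrist tee 0.7 [0.4971 0.276  0.0426] [315.6143 125.8585]
wrist elbow 0.69 [0.5825 0.2282 0.0519] [375.4159 160.3197]
side valve 0.65 [0.5083 0.2883 0.0773] [288.4632 182.4781]
side tee 0.74 [0.5039 0.2673 0.0434] [290.3092 196.3716]
side elbow 0.64 [ 0.478  -0.2928  0.0425] [366.8835 358.0802]
side elbow 0.63 [0.5767 0.2359 0.0454] [318.043 195.757]
```

The valve is propped on the tee. Its bore end centre is at z≈0.091 and its top at about 0.105, which is above both the rim (0.082) and the rail (0.089). The elbow and tee lie flat. I'll come in between the valve and the front panel and sweep it off the tee, towards the free rear-left floor.

```bash
python3 - <<'E'
from h import *; import pickle
a=pickle.load(open('w13.pkl','rb'))
for u,v,z in [(135,180,.045),(172,232,.045),(150,255,.032),(205,320,.032),(190,262,.04)]: print(ray(a,230+u/2.2,v/2.2,z))
print(px(a,[.484,.282,.065])*2.2-[506,0])
plan([.484,.282,.17],down(0),1)
E
```

```text
[0.4637 0.3341 0.045 ]
[0.4865 0.3037 0.045 ]
[0.4717 0.2911 0.032 ]
[0.5079 0.25   0.032 ]
[0.4979 0.2861 0.04  ]
[167.5346 265.2206]
0.01 0.01 -0 0.46 -0.06 0.93 1; 0.01 0.01 -0 0.46 -0.06 0.93 1; 0.01 0.01 -0 0.46 -0.06 0.93 1; 0.01 0.01 -0 0.46 -0.06 0.93 1; 0.01 0.01 -0 0.45 -0.06 0.93 1
0.01 0.01 -0 0.45 -0.06 0.94 1
```

```bash
python3 -m crank '0 0 0 0.46 -0.06 0.93 1; 0 0 0 0.46 -0.06 0.93 1; 0 0 0 0.46 -0.06 0.93 1; 0 0 0 0.46 -0.06 0.93 1; 0 0 0 0.45 -0.06 0.9 1' >/dev/null
python3 -m crank '0 0 0 0.45 -0.06 0.8 1; 0 0 0 0 0 0 1' >/dev/null
python3 - <<'E'
from h import *
st()
plan([.485,.281,.10],down(0),1,vmax=.5)
E
```

```text
t25.90 p [0.488  0.2839 0.1731] y [ 0.9999 -0.0051  0.0106] z [ 0.0106 -0.005  -0.9999] q [ 0.3336  0.5075  1.6413 -0.0098  0.9844  0.3441] F [ 0.194  -0.1576  0.3353] w0.0006
0.03 0.01 -0.01 -0.02 -0.02 0.46 1; 0.03 0.01 -0.01 -0.02 -0.02 0.46 1; 0.03 0.01 -0.01 -0.02 -0.02 0.46 1; 0.03 0.01 -0.01 -0.02 -0.02 0.46 1
```

```bash
python3 -m crank '0.05 0 0 -0.03 -0.04 0.46 1; 0.05 0 0 -0.02 -0.03 0.46 1; 0.03 0 0 -0.02 -0.02 0.46 1; 0 0 0 0 0 0.3 1' >/dev/null
python3 - <<'E'
from h import *
st()
plan([.485,.281,.066],down(0),1,vmax=.35)
E
```

```text
t26.40 p [0.4912 0.2802 0.1112] y [ 0.9999 -0.0055  0.0122] z [ 0.0122 -0.0021 -0.9999] q [ 0.324   0.5984  1.6893 -0.0078  0.8431  0.3346] F [-0.833   0.2083  0.4079] w0.0005
0.03 0.01 -0.02 0.01 -0.04 0.28 1; 0.03 0.01 -0.02 0.01 -0.04 0.28 1; 0.03 0.01 -0.02 0.01 -0.04 0.28 1; 0.03 0.01 -0.02 0.01 -0.04 0.28 1
```

```bash
python3 -m crank '0.1 0 0 0 -0.2 0.1 1; 0.05 0 0 0.01 -0.06 0.28 1; 0.03 0 0 0.01 -0.05 0.28 1; 0.03 0 0 0.01 -0.04 0.25 1' >/dev/null
python3 - <<'E'
from h import *
st()
plan([.485,.281,.066],down(0),1,vmax=.35)
E
```

```text
t26.90 p [0.4786 0.2814 0.0752] y [ 1.     -0.0061 -0.0025] z [-0.0025 -0.0005 -1.    ] q [0.3302 0.65   1.7267 0.0004 0.7674 0.3359] F [-0.0293 -0.1931 -0.119 ] w0.0008
-0.03 0.01 -0.07 -0.01 0.16 0.23 1
```

```bash
python3 -m crank '-0.03 0 0 0 0.15 0.22 1; 0 0 0 0.12 0.15 0 1; 0 0 0 0.12 0.16 0 1; 0 0 0 0.12 0.16 0 1' >/dev/null
python3 - <<'E'
from h import *
st()
c=shot('side','s14.png');cv2.imwrite('pics/s14c.png',cv2.resize(c['img'][100:240,240:420,::-1],None,fx=4,fy=4,interpolation=cv2.INTER_CUBIC))
E
```

```text
t27.40 p [0.5046 0.2963 0.0647] y [ 1.     -0.0059 -0.0015] z [-0.0015 -0.0013 -1.    ] q [ 0.3406  0.6938  1.6544 -0.001   0.7951  0.3473] F [ 0.2129 -0.2787  0.368 ] w0.0005
```

View pics/s14c.png

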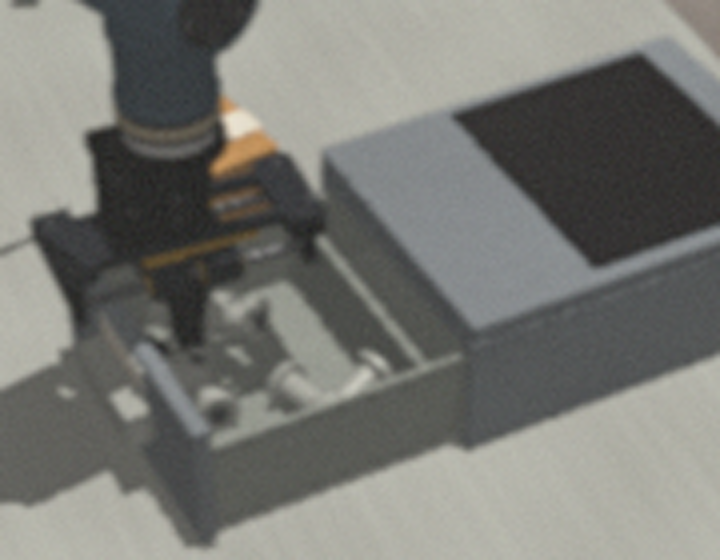

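```bash
python3 -m crank '0 0 0 0.13 0.17 0 1; 0 0 0 0.13 0.17 0 1; 0 0 0 0.13 0.17 0 1; 0 0 0 0 0 -0.1 1' >/dev/null
python3 - <<'E'
from h import *
st()
c=shot('side','s15.png');cv2.imwrite('pics/s15c.png',cv2.resize(c['img'][100:240,240:420,::-1],None,fx=4,fy=4,interpolation=cv2.INTER_CUBIC))
E
```

```text
t27.95 p [0.5288 0.3143 0.0695] y [ 1.     -0.0057  0.0025] z [ 0.0025  0.0005 -1.    ] q [ 0.3551  0.7134  1.5765 -0.0006  0.8492  0.3612] F [-0.2012 -0.2236 -0.7404] w0.0004
```

View pics/s15c.png

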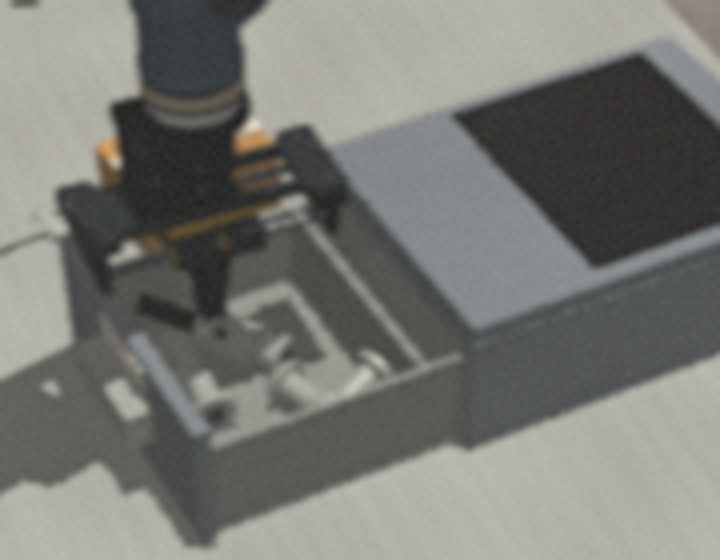

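The lever now shows at (165,313) and the valve has rolled, so I'll lift and look from above.

```bash
python3 -m crank '0 0 0 0 0 -0.5 1; 0 0 0 0 0 -0.9 1; 0 0 0 -0.4 0 -0.9 1; 0 0 0 -0.8 -0.1 -0.9 1; 0 0 0 -0.8 -0.1 -0.9 1' >/dev/null
python3 -m crank '0 0 0 -0.7 -0.1 -0.9 1; 0 0 0 -0.2 -0.1 -0.9 1; 0 0 0 0 0 0 1' >/dev/null
python3 - <<'E'
from h import *
st()
c=shot('wrist','w16.png'); import pickle; pickle.dump(c,open('w13.pkl','wb'))
cv2.imwrite('pics/w16c.png',cv2.resize(c['img'][0:265,230:560,::-1],None,fx=2.2,fy=2.2,interpolation=cv2.INTER_CUBIC))
c=shot('side','s16.png'); pickle.dump(c,open('s13.pkl','wb')); cv2.imwrite('pics/s16c.png',cv2.resize(c['img'][130:240,240:400,::-1],None,fx=4.5,fy=4.5,interpolation=cv2.INTER_CUBIC))
E
```

```text
t29.00 p [0.5076 0.1934 0.3137] y [ 1.     -0.0053 -0.0015] z [-0.0015 -0.0027 -1.    ] q [ 0.1597  0.3195  1.518  -0.0025  1.3059  0.1656] F [-0.3724  0.0116  1.0396] w0.0006
```

View pics/w16c.png

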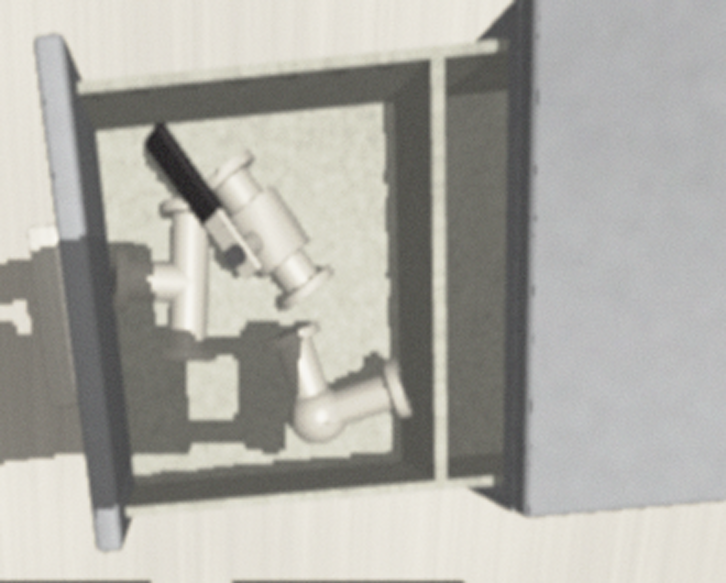

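View pics/s16c.png

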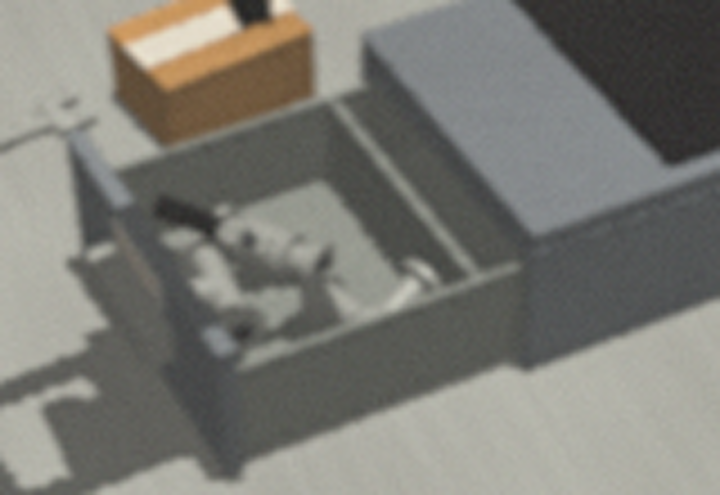

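All three now lie side by side on the floor. I'll check their heights against the rim.

```bash
python3 - <<'E'
from h import *; import pickle
a=pickle.load(open('w13.pkl','rb'));b=pickle.load(open('s13.pkl','rb'))
def d(c,u,v):
    x=Rc(c)@np.linalg.inv(np.array(c['camera_matrix']))@np.array([u,v,1.]); return np.array(c['xyz']),x/np.linalg.norm(x)
def tri(w,s):
    o1,d1=d(a,230+w[0]/2.2,w[1]/2.2);o2,d2=d(b,240+s[0]/4.5,130+s[1]/4.5)
    A=np.c_[d1,-d2];t=np.linalg.lstsq(A,o2-o1,rcond=None)[0]; p,q=o1+t[0]*d1,o2+t[1]*d2
    return (p+q)/2,np.linalg.norm(p-q)
print('lever tip',tri((156,130),(162,205)))
print('lever root',tri((210,215),(213,222)))
print('valve bore end',tri((305,290),(322,258)))
print('elbow flange +x',tri((398,388),(425,270)))
print('rear wall rim right',tri((440,480),(480,270)))
print('panel corner R',tri((110,545),(222,348)))
g=lambda u,v,z: ray(a,230+u/2.2,v/2.2,z)
L,Rr=g(36,40,.112),g(98,548,.112); print(L,Rr,(L+Rr)/2)
E
```

```text
lever tip (array([0.4925, 0.3621, 0.0508]), np.float64(0.0034488343930232923))
lever root (array([0.517 , 0.321 , 0.0602]), np.float64(0.0026901517054133683))
valve bore end (array([0.5735, 0.2842, 0.0384]), np.float64(0.004257244908419119))
elbow flange +x (array([0.624 , 0.2316, 0.053 ]), np.float64(0.0034878239854498373))
rear wall rim right (array([0.6409, 0.1858, 0.0843]), np.float64(0.004170709021030281))
panel corner R (array([0.4663, 0.159 , 0.1097]), np.float64(0.0009675240577564191))
[0.4427 0.3832 0.112 ] [0.461  0.1579 0.112 ] [0.4519 0.2706 0.112 ]
```

Everything is below 0.061 m, against the rim at 0.082. Next is the drawer: I'll go in front of the label plate with closed fingers.

```bash
python3 - <<'E'
from h import *
plan([.405,.267,.15],down(np.radians(4.5)),1,vmax=.9)
E
```

```text
-0.02 0.01 -0.19 0.37 -0.5 0.8 1; -0.02 0.01 -0.19 0.37 -0.49 0.8 1; -0.02 0.01 -0.19 0.38 -0.49 0.8 1; -0.02 0.01 -0.19 0.39 -0.48 0.8 1; -0.02 0.01 -0.19 0.4 -0.48 0.8 1
```

```bash
python3 -m crank '0 0 -0.19 0.37 -0.7 0.6 1; 0 0 -0.19 0.37 -0.6 0.7 1; 0 0 -0.19 0.38 -0.5 0.8 1; 0 0 -0.19 0.39 -0.4 0.8 1; 0 0 -0.19 0.4 -0.2 0.8 1' >/dev/null
python3 -m crank '0 0 0 0 0 0 1' >/dev/null
python3 - <<'E'
from h import *
st()
plan([.41,.267,.086],down(np.radians(4.5)),1,vmax=.6)
E
```

```text
t29.85 p [0.396  0.2686 0.1508] y [ 0.9962  0.0831 -0.0258] z [-0.0251 -0.0095 -0.9996] q [0.362  0.4545 1.8471 0.     0.8669 0.2786] F [-0.0734 -0.6233  0.4348] w0.0003
-0.1 0.03 0.02 -0.02 0.13 0.54 1; -0.1 0.03 0.02 -0.02 0.12 0.54 1; -0.1 0.03 0.02 -0.02 0.12 0.54 1
```

```bash
python3 -m crank '-0.1 0 0 -0.02 0.13 0.54 1; -0.1 0 0 -0.02 0.12 0.54 1; -0.1 0 0 -0.02 0.12 0.5 1; 0 0 0 0 0 0 1' >/dev/null
python3 - <<'E'
from h import *
st()
plan([.432,.269,.087],down(np.radians(4.5)),1,vmax=.3)
c=shot('side','s17.png');cv2.imwrite('pics/s17c.png',cv2.resize(c['img'][100:240,220:400,::-1],None,fx=4,fy=4,interpolation=cv2.INTER_CUBIC))
E
```

```text
t30.35 p [0.413  0.2668 0.0871] y [0.9965 0.0841 0.0036] z [ 0.0042 -0.0074 -1.    ] q [ 0.3511  0.574   1.8816 -0.0132  0.6846  0.2772] F [ 0.4857 -0.3587  0.0642] w0.0004
0.02 0.04 0.03 0.01 0.24 0 1; 0.02 0.04 0.03 0.01 0.24 0 1
```

View pics/s17c.png

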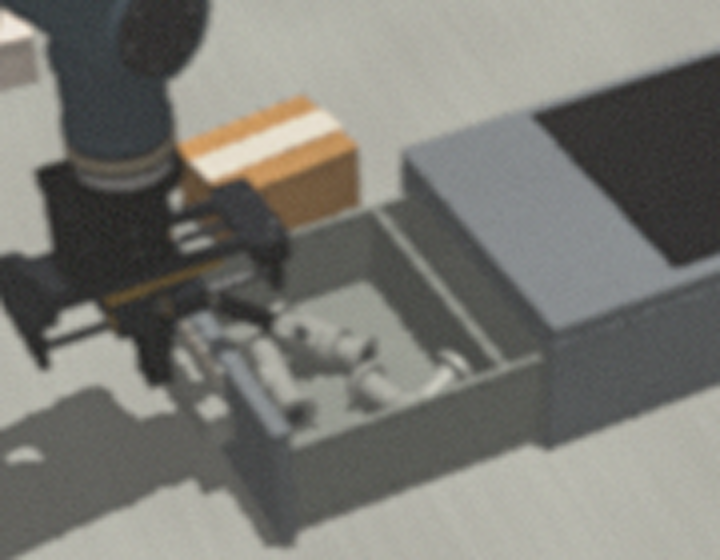

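The fingers are in front of the label plate and above the cup pull. Pushing slowly.

```bash
python3 -m crank '0 0 0 0.01 0.24 0 1; 0 0 0 0.01 0.24 0 1; 0 0 0.02 0 0.3 0 1; 0 0 0 0 0.3 0 1; 0 0 0 0 0.3 0 1' >/dev/null
python3 - <<'E'
from h import *
st()
plan([.62,.2842,.087],down(np.radians(4.5)),1,vmax=.4)
E
```

```text
t31.02 p [0.4693 0.2727 0.0903] y [0.9966 0.082  0.0008] z [ 0.0014 -0.0069 -1.    ] q [ 0.3244  0.6135  1.7506 -0.01    0.7783  0.2494] F [-3.2214  0.467   0.5338] w0.0005
0 0.01 0 -0 0.38 0.01 1; 0 0.01 0 -0 0.38 0.01 1; 0 0.01 0 -0 0.38 0.01 1; 0 0.01 0 -0 0.38 0.01 1; 0 0.01 0 -0 0.38 0.01 1
0 0.01 0 -0 0.38 0.01 1; 0 0.01 0 -0 0.38 0.01 1; 0 0.01 0 -0 0.38 0.01 1; 0 0.01 0 -0 0.38 0.01 1; 0 0.01 0 -0 0.38 0.01 1
```

```bash
python3 -m crank '0 0 0 0 0.35 0.02 1; 0 0 0 0 0.35 0.02 1; 0 0 0 0 0.35 0.01 1; 0 0 0 0 0.35 0.01 1; 0 0 0 0 0.35 0.01 1' >/dev/null
python3 - <<'E'
from h import *
st()
plan([.62,.2842,.087],down(np.radians(4.5)),1,vmax=.4)
c=shot('side','s18.png');cv2.imwrite('pics/s18c.png',cv2.resize(c['img'][100:240,220:400,::-1],None,fx=4,fy=4,interpolation=cv2.INTER_CUBIC))
E
```

```text
t31.65 p [0.545  0.2789 0.0885] y [0.9966 0.0821 0.0029] z [ 0.0035 -0.0065 -1.    ] q [ 0.2943  0.683   1.5735 -0.0094  0.8837  0.2181] F [-3.1973  0.416   2.9894] w0.0003
0.01 0.02 0.01 -0 0.38 0.01 1; 0.01 0.02 0.01 -0 0.38 0.01 1; 0.01 0.02 0.01 -0 0.38 0.01 1; 0.01 0.02 0.01 -0 0.38 0.01 1; 0.01 0.02 0.01 -0 0.38 0.01 1
```

View pics/s18c.png

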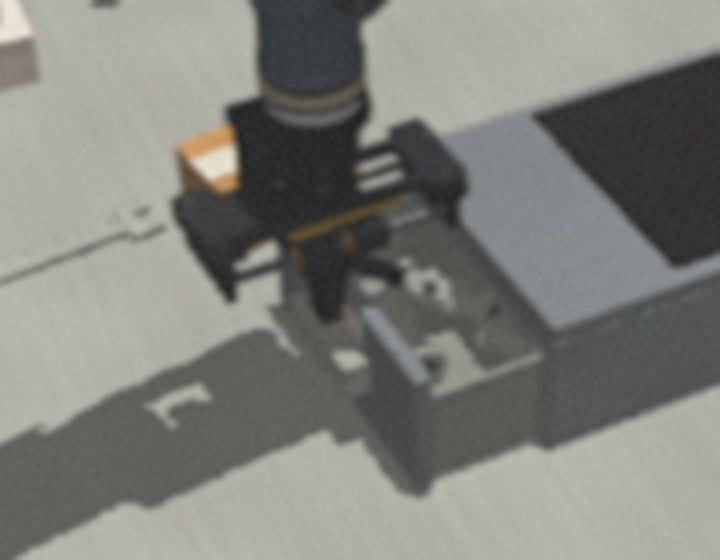

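Steady at 3.2 N, the drawer is sliding freely.

```bash
python3 -m crank '0 0 0 0 0.35 0 1; 0 0 0 0 0.35 0 1; 0 0 0 0 0.3 0 1; 0 0 0 0 0.3 0 1' >/dev/null
python3 - <<'E'
from h import *
st()
E
```

```text
t32.20 p [0.6008 0.2834 0.0882] y [0.9967 0.0817 0.0035] z [ 0.0041 -0.0062 -1.    ] q [ 0.2762  0.7386  1.4323 -0.0086  0.9685  0.1994] F [-2.655  -0.0515  2.7265] w0.0001
```

```bash
python3 -m crank '0 0 0 0 0.2 0 1; 0 0 0 0 0.2 0 1; 0 0 0 0 0.15 0 1' | grep -E 'pos|force'; python3 -m crank '0 0 0 0 0.1 0 1; 0 0 0 0 0.1 0 1' | grep -E 'pos|force'
python3 -m crank '0 0 0 0 0.1 0 1; 0 0 0 0 0.1 0 1' | grep -E 'pos|force'
```

```text
position: [0.6247, 0.2855, 0.0881]
ft_force: [-3.1, 0.5, 2.0]
position: [0.6331, 0.2862, 0.0881]
ft_force: [-2.2, 0.5, 2.3]
position: [0.637, 0.2865, 0.0881]
ft_force: [-14.5, -1.0, 11.6]
```

```bash
python3 -m crank '0 0 0 0 0.08 -0.03 1; 0 0 0 0 0.05 0 1' | grep -E 'pos|force'
python3 - <<'E'
from h import *
c=shot('side','s19.png');cv2.imwrite('pics/s19c.png',cv2.resize(c['img'][90:230,260:460,::-1],None,fx=3.8,fy=3.8,interpolation=cv2.INTER_CUBIC))
E
```

```text
position: [0.6365, 0.2864, 0.0883]
ft_force: [-5.7, 0.6, 6.2]
```

View pics/s19c.png

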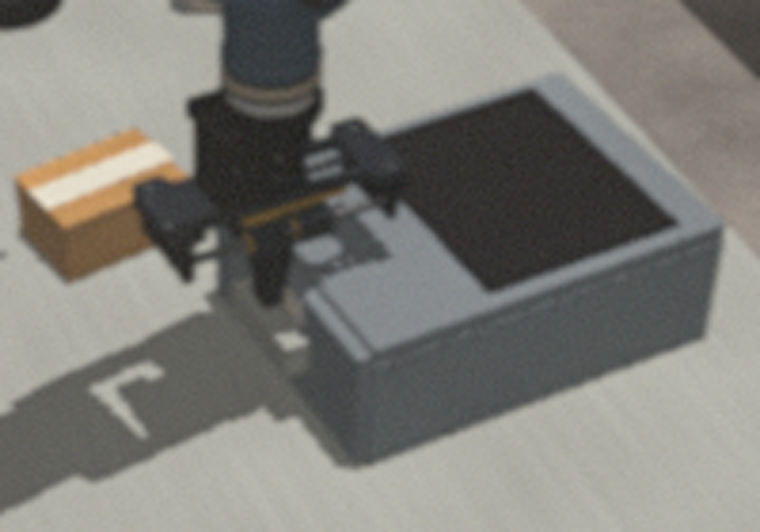

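```bash
python3 -m crank '0 0 0 0 0.2 0 1; 0 0 0 0 0.15 0 1' | grep -E 'pos|force'
python3 -m crank '0 0 0 0 -0.2 0 1; 0 0 0 0 -0.5 0 1; 0 0 0 0 -0.7 -0.3 1; 0 0 0 0 -0.5 -0.9 1; 0 0 0 0 0 -0.9 1' | grep -E 'pos|force'
```

```text
position: [0.6359, 0.2863, 0.0886]
ft_force: [-13.4, -1.1, 10.8]
position: [0.5646, 0.28, 0.1742]
ft_force: [0.8, 0.5, -0.3]
```

```bash
python3 -m crank '0 0 0 -0.5 -0.1 -0.9 1; 0 0 0 -0.8 -0.1 -0.9 1; 0 0 0 -0.8 -0.1 -0.9 1; 0 0 0 -0.7 0 -0.9 1; 0 0 0 -0.5 0 -0.9 1' | grep -E 'pos|force'
python3 -m crank '0 0 0 0 0 0 1' >/dev/null
python3 - <<'E'
from h import *
c=shot('wrist','w20.png'); import pickle; pickle.dump(c,open('w20.pkl','wb'))
cv2.imwrite('pics/w20c.png',cv2.resize(c['img'][0:265,280:600,::-1],None,fx=2.2,fy=2.2,interpolation=cv2.INTER_CUBIC))
shot('side','s20.png'); shot('top','t20.png')
E
```

```text
position: [0.5762, 0.1475, 0.3624]
ft_force: [0.5, -0.4, -0.3]
```

View pics/w20c.png

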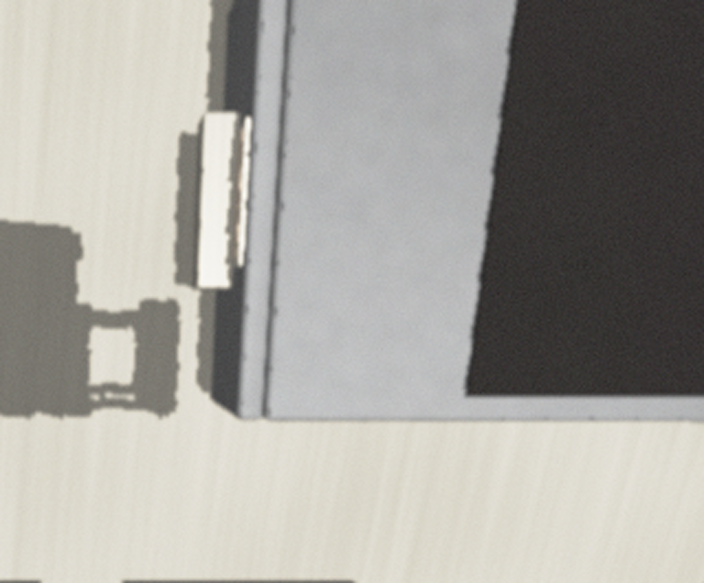

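View pics/s20.png

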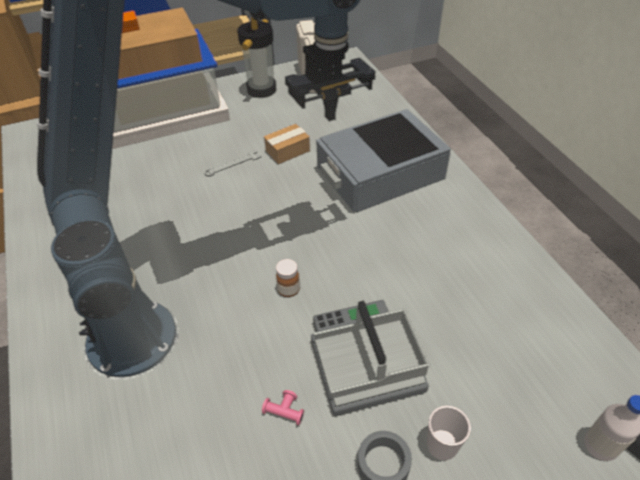

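View pics/t20.png

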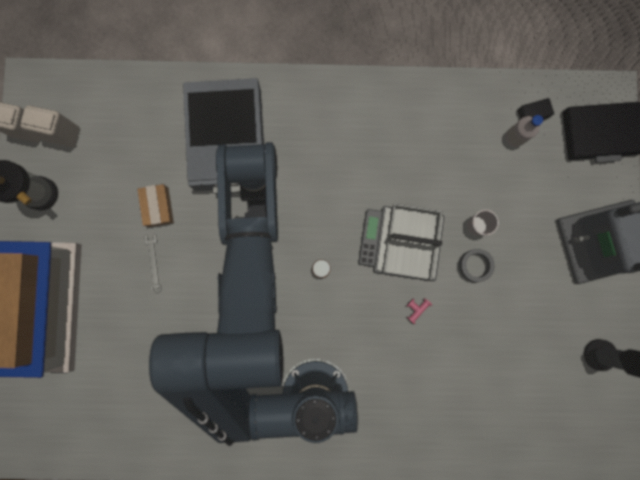

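The wrist view shows the front panel flush against the cabinet face, with only a thin seam at column 275. The side view shows the scoop level on the scale at (372,350), and the bystanders have not moved. The robot touches nothing.

```bash
python3 -c "
from h import *
st(); print(robot.hand_in())"
```

```text
t35.15 p [0.5759 0.1477 0.3612] y [ 0.9957  0.0852 -0.0356] z [-0.0341 -0.0191 -0.9992] q [ 0.0719  0.3798  1.2944 -0.0166  1.5028 -0.0124] F [ 0.1277 -0.0334  0.4839] w0.0003
the job is handed in; nothing more can be done
None
```

The job is done and handed in at 35 s of the 72 s allowed; no verdict came back.

- **Tipping:** I lifted the scoop by its handle and tipped it over the drawer. All three fittings slid out at about 31° without being touched.
- **Scoop:** It is back empty on the scale, level, turned square to it and centred within a few mm.
- **Sweeping:** The valve had landed propped on the tee, with its top about 105 mm up, above both the rim and the rail. I swept it off with closed fingers. After that everything in the drawer measured under about 61 mm, against the 82 mm rim.
- **Drawer:** It slid in at a steady 3 N until it hit a firm stop. Two more pushes, up to about 14 N, did not move it, and the wrist camera shows the front panel against the cabinet face with only a thin seam.

**Slip on the way:** At about 22° of tilt the pan's underside leaned on the cabinet's front edge with about 10 N. I lifted and backed off before any fitting moved, and a later check showed the scoop had not slipped in the grip.

**Measurement disagreement:** My two measurements of the scale's centre differed by about 4 mm, so I placed the scoop between them.

In the last side and top views the other objects, including the pink tee, are where they started.

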